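Pack a stool kit at the joinery bench

ROBOT

A 6-joint arm with a two-finger parallel gripper is mounted at the origin on the work surface. World frame = base frame: x ahead of the robot, y to its left, z up, the work surface at z = 0. Lengths are in mm, angles in rad, forces in N, time in s.
With the tool pointing down it reaches from about 350 to 875 mm from the base axis. Payload 4.2 kg.
Tool frame: the origin (TCP) lies midway between the tips of the shut fingers; the grasp point (between the pads) lies 19 mm behind it; z points along the fingers, y is the direction in which the jaws open and shut (so a half turn about z gives the same grasp; the last joint's range is limited). The gripper opens to 85 mm and grips with 20 to 120 N. Pads are 22 mm wide; open, the fingers measure 114 mm over their backs; the gripper's body (76 mm by 85 mm) begins 54 mm behind the grasp point. The pads swing forward as they close: fully open they stand 13 mm farther back than shut.
Start: joints at [-0.931, 0.385, 0.008, 0, -1.194, -0.259], TCP at [232.303, -580.202, 197.812] pointing down, gripper open.
Joint ranges: [-3.14, 3.14], [-1.21, 2.06], [-1.07, 1.41], [-3.16, 2.05], [-2.99, -0.16], [-3.1, 3.1]. Speed limits (rad/s): [2.79, 2.79, 3.14, 3.14, 3.14, 3.14].

INTERFACE

Orientations are given as a unit quaternion [x, y, z, w].
In Python, from bench import arm gives the robot as it stands. The module is installed in compiled form; this text tells all that it offers.
- The arm moves only by the tool drive_tool, never from a script. Its argument "moves" is a list that holds one entry, the list of rows, each a list of 7 numbers: the opening, from 0 (shut) to 1 (fully open), then the shift along the tool's x, y, z in m, then the turn, a rotation vector about the tool's x, y, z in rad. In form: [[[hand, dx, dy, dz, wx, wy, wz], ...]]. A call has 1 to 20 rows; each row shifts and turns the pose as measured when the row begins, along the tool's axes as they then stand; what a row does not reach is not made up. A row lasts 1/10 s, in which the tool goes at most 50 mm and 8.59 degrees, less where a joint would pass 70% of its speed; a pose out of reach is approached as far as the arm can. A call with a gripper value outside its range is refused whole. The fingers move at their own pace and stop on an object; the grip force is fixed at half the most. Time passes only in rows, so rows that do not move let the fingers close. It gives the time, the measured TCP pose, the force and the opening at its end, in the units of the state.
- arm.read_state(): the state, without advancing time (a new reading comes with each control period).
- arm.get_image(name): name is "scene" or "top" or "wrist"; returns (picture, depth): 480x640x3 uint8, red, green, blue; 480x640 float32, mm along the optical axis (not along the pixel's ray), 0 where there is no reading.
- arm.camera_params(name): a dict with "fov_y" (degrees; the focal length in pixels is half the picture's height over the tangent of half this angle, whatever the lens; pixels are square), "cx", "cy" (the principal point, pixels), "world_from_camera" (4x4, takes a point from camera to world coordinates); the wrist camera has in their place "T_tool_cam" (4x4, takes a point from camera to tool coordinates, whose origin is the TCP and whose axes are the flange's). Camera axes: x right, y down, z forward; pixel columns grow to the right and rows downward; lengths in mm; the calibration is good to about 2 mm. A picture is of the moment at which its call begins: read the wrist's pose just before it. camera_params takes no time and is no camera call.
- arm.job_done(): hands the job in, once; it reports no verdict.
The state is a dict: "clock": time; "joints": joint angles; "joint_vel": joint speeds; "joint_efforts": joint torques, N m; "position": TCP position; "ee_rot": TCP orientation; "contact_force": force on the tool from outside, world axes, zero at the start; "wrist_torque": the same for the moment, N m; "gripper_width": finger opening in mm.
Only numpy, scipy, OpenCV 4.12 (cv2) and the standard library are available. Lean on these libraries where they do the work, as an engineer would, in place of code of your own. Each camera call takes 0.05 s, during which the arm holds its last target.

TASK

Pack one stool kit: stack the three round parts in the middle of the square box, each centred on the one below, heaviest lowest and lightest on top (the cast-iron flange with its hub up, then the beech disc, then the cork pad), and lay the long plain square leg flat on the floor of the narrow tray. Leave the square flange, the square block, the short leg and the turned leg where they lie, and let go of everything at the end.

Things in the scene. Friction and masses are not known exactly. Their poses are not given: they have to be found in the camera images.
- flange: round cast-iron flange, dark grey, loose, the heaviest of the round parts (about 0.45 kg): a plate 64 mm in diameter and 12 mm thick with a round hub 46 mm in diameter on top, 30 mm high in all, flat top with a black painted spot (no hole). Origin: centre of the underside, z up out of the hub. Starts hub up; can be gripped by the hub (sides from 12 to 30 mm height) or by the plate's rim.
- disc: round beech disc, pale wood, loose, 62 mm in diameter and 24 mm thick, about 0.05 kg, a small dark dot on top. Origin: centre of the underside, z up.
- pad: round cork pad, brown, plain, loose, the smallest and lightest part: 46 mm in diameter, 16 mm thick, about 0.012 kg. Origin: centre of the underside, z up.
- leg: the long plain square wooden leg, loose, lying down: a straight bar 200 mm long, 34 x 34 mm in section all along, about 0.16 kg. Origin: centre of the bar (17 mm above what it lies on); x runs along its length. Both ends are alike.
- kit_box: shallow square plywood box, open on top, fixed to the bench: 172 x 172 mm outside, 160 x 160 mm inside, walls 6 mm thick, rim 45 mm above the bench, inner floor 6 mm above the bench. Origin: centre of its underside, on the bench; x and y along its sides. Empty at the start.
- leg_tray: narrow wooden tray, open on top, fixed to the bench: 232 mm (along its x) x 66 mm (along its y) outside, 220 x 54 mm inside, walls 6 mm thick, rim 22 mm above the bench, inner floor 6 mm above the bench. Origin: centre of its underside, on the bench. Empty at the start. The leg lies in it lengthwise, its top 18 mm above the rim.
- square_flange: not part of the kit, to be left alone: cast-iron flange with a SQUARE plate 62 x 62 x 12 mm and the same 46 mm round hub, 30 mm high in all, loose. Origin: centre of the underside.
- square_block: not part of the kit, to be left alone: SQUARE beech block 60 x 60 x 24 mm with a small dark dot on top, loose. Origin: centre of the underside.
- short_leg: not part of the kit, to be left alone: plain square wooden leg only 110 mm long, 34 x 34 mm in section, loose, lying. Origin: centre of the bar; x along its length.
- turned_leg: not part of the kit, to be left alone: leg 200 mm long whose two ends are 34 mm square over 45 mm and whose middle is turned to a thin round spindle with a bead, loose, lying. Origin: its centre; x along its length.
Not all that is in view belongs to the job. Leave any pink look-alike of the leg alone. Leave any blue look-alike of the flange alone.

How it is judged:
By the outcome, as a careful person would: the job done as asked, in the order asked, and still so for the second after the job is handed in, with the robot touching nothing.
It also fails if it takes over 106 s, if anything falls off the work surface, if the arm or the gripper's body presses on something with over 40 N, if the wrist force passes 120 N, or if a joint passes its speed limit or range.

## Working session

There is one attempt and no reset: what is moved stays moved. The work goes in short steps, Python scripts to look and compute and a tool call to move; the robot and the scene stay as the last step left them, time stands still between calls to the robot, and variables do not carry over. Pictures are saved under pics/ and viewed, and the job is handed in when it is done.

Besides the shell and the picture viewer there is one more tool, called after "Emit:" as name(argument=value, ...), one argument or row to a line, values as JSON. drive_tool: Moves the arm, as the interface text tells. Its arguments: {"type":"object","properties":{"moves":{"type":"array","items":{"type":"array","items":{"type":"array","items":{"type":"number"}}}}},"required":["moves"]}

```bash
mkdir -p pics; ls
cat > h.py <<'E'
import numpy as np, cv2
from bench import arm
from scipy.spatial.transform import Rotation as R
def K(p):
    f=240/np.tan(np.radians(p['fov_y'])/2); return f,p['cx'],p['cy']
def save(n,im): cv2.imwrite('pics/'+n,im[:,:,::-1])
def world(name,uv,z,p=None):
    """cast pixels onto plane z"""
    p=p or arm.camera_params(name); f,cx,cy=K(p); T=np.array(p['world_from_camera'])
    uv=np.atleast_2d(uv).astype(float)
    d=np.c_[(uv[:,0]-cx)/f,(uv[:,1]-cy)/f,np.ones(len(uv))]@T[:3,:3].T
    o=T[:3,3]; return o+d*((z-o[2])/d[:,2])[:,None]
E
python3 - <<'E'
from h import *
for n in ('top','scene'):
    im,d=arm.get_image(n); save(n+'0.png',im); np.savez(n+'0.npz',im=im,d=d); print(n,arm.camera_params(n), (d>0).mean())
print(arm.camera_params('wrist'))
print(arm.read_state())
E
```

```text
pics
top {'fov_y': 48.70985515017726, 'cx': 313.08516804009935, 'cy': 243.57456353658173, 'world_from_camera': array([[ 2.54970224e-02, -9.95701252e-01,  8.90444726e-02,
         2.86926935e+02],
       [-9.99365215e-01, -2.76047710e-02, -2.25198459e-02,
         1.86677979e+01],
       [ 2.48810910e-02, -8.84137595e-02, -9.95773036e-01,
         1.30904272e+03],
       [ 0.00000000e+00,  0.00000000e+00,  0.00000000e+00,
         1.00000000e+00]])} 0.9960514322916667
scene {'fov_y': 47.528337582895155, 'cx': 321.80588259472773, 'cy': 240.3090366153725, 'world_from_camera': array([[ 6.03473500e-01,  6.49018739e-01, -4.63243360e-01,
         9.19020452e+02],
       [ 7.97379732e-01, -4.89509745e-01,  3.52938766e-01,
        -3.77440730e+02],
       [ 2.30173424e-03, -5.82370059e-01, -8.12920548e-01,
         9.10255665e+02],
       [ 0.00000000e+00,  0.00000000e+00,  0.00000000e+00,
         1.00000000e+00]])} 0.9960188802083333
{'fov_y': 69.6705219734763, 'cx': 319.17028915930746, 'cy': 238.93290833941353, 'T_tool_cam': array([[ 5.53383436e-04, -9.49225803e-01, -3.14595086e-01,
      
[... 303 characters left out ...]
rray([-9.31412830e-01,  3.85461684e-01,  6.76606294e-03, -4.58005597e-04,
       -1.19397960e+00, -2.58583280e-01]), 'joint_vel': array([-7.79769851e-04,  3.60912377e-04,  3.93247544e-03,  1.49924099e-03,
        1.62481850e-03,  5.58206568e-05]), 'joint_efforts': array([ 3.01748842e-04, -3.93317127e+01,  1.88929510e+01,  4.19799015e+00,
       -2.57104533e-03,  1.00559356e-05]), 'position': array([ 232.08403089, -579.68406128,  196.83986016]), 'ee_rot': array([-1.89168762e-01,  9.81944118e-01,  9.38728449e-04, -2.16006826e-04]), 'contact_force': array([ 0.046427  , -0.13020938, -0.36355186]), 'wrist_torque': array([ 0.02710791,  0.02936103, -0.02133892]), 'gripper_width': 85.68012545870097}
```

View pics/top0.png

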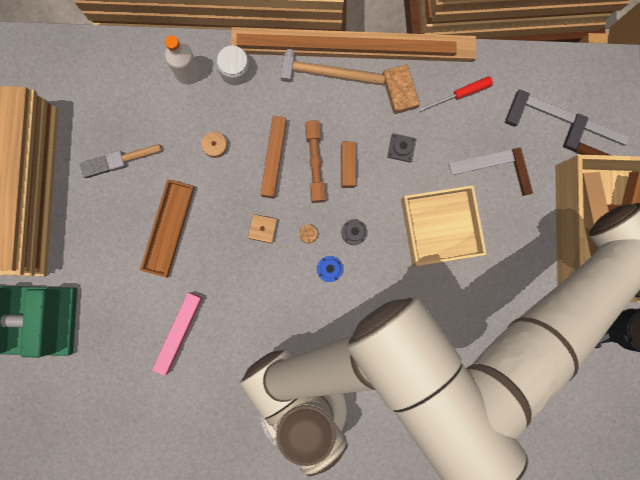

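View pics/scene0.png

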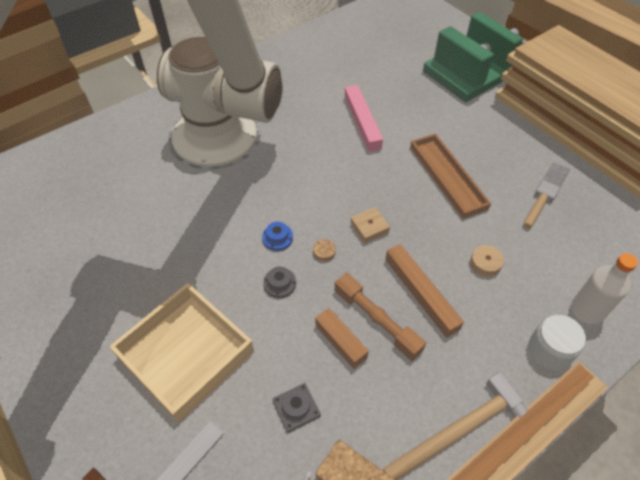

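Top view: long plain leg at (274,156), with turned leg (315,160), short leg (348,164) and pink bar (178,333) as the look-alikes. Round dark flange at (354,232), with square flange (402,148) and blue one (330,268) as look-alikes. Round disc at (214,144), square block (263,228). Pad at (308,233), box at (445,225), tray at (168,228). I'll confirm in an enlarged crop and measure.

Run:
```python
from h import *
im=np.load('top0.npz')['im']
c=im[105:285,135:495]; c=cv2.resize(c,None,fx=2.2,fy=2.2,interpolation=cv2.INTER_CUBIC); save('crop0.png',c)
hsv=cv2.cvtColor(im,cv2.COLOR_RGB2HSV)
for n,(u,v) in dict(leg=(274,156),leg2=(270,180),flange=(345,236),flangerim=(343,232),disc=(208,150),pad=(304,229),tray=(168,228),trayrim=(192,186),box=(445,225),bench=(240,200),bench2=(380,250),boxrim=(480,220)).items(): print(n,im[v,u],hsv[v,u])
```

```text
leg [176 113  71] [ 12 152 176]
leg2 [178 115  71] [ 12 153 178]
flange [97 90 93] [167  18  97]
flangerim [98 90 94] [165  21  98]
disc [210 157 105] [ 15 128 210]
pad [170 123  86] [ 13 126 170]
tray [175 108  61] [ 12 166 175]
trayrim [145  93  59] [ 12 151 145]
box [241 212 146] [ 21 101 241]
bench [157 150 146] [ 11  18 157]
bench2 [161 152 147] [ 11  22 161]
boxrim [193 171 148] [ 15  59 193]
```

View pics/crop0.png

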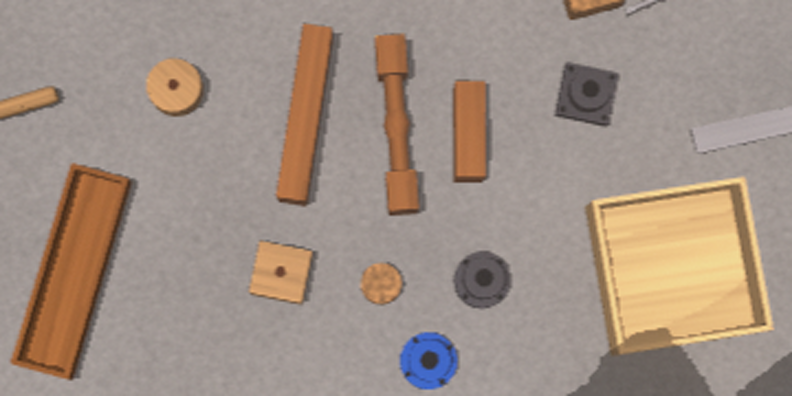

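The crop confirms it: round-plate dark flange (crop 483,279), round disc (174,85), long plain leg (305,115). Now the positions, using colour/height masks checked against the known sizes.

```bash
cat > meas.py <<'E'
from h import *
def cloud(name,d):
    p=arm.camera_params(name); f,cx,cy=K(p); T=np.array(p['world_from_camera'])
    v,u=np.mgrid[:480,:640]; P=np.stack([(u-cx)/f*d,(v-cy)/f*d,d],-1)
    return P@T[:3,:3].T+T[:3,3]
E
python3 - <<'E'
from meas import *
for cam,seeds in (('top',dict(leg=(274,156),flange=(354,232),disc=(214,144),pad=(308,233),tray=(168,228),box=(445,225))),
                  ('scene',dict(leg=(424,289),flange=(280,280),disc=(488,260),pad=(324,249),tray=(450,175),box=(182,350)))):
    z=np.load(cam+'0.npz'); W=cloud(cam,z['d'])
    for n,(u,v) in seeds.items():
        top=dict(leg=34,flange=30,disc=24,pad=16,tray=22,box=45)[n]
        r=dict(leg=140,flange=45,disc=45,pad=35,tray=160,box=140)[n]
        c=W[v,u]
        near=np.hypot(W[...,0]-c[0],W[...,1]-c[1])<r
        m=(near&(W[...,2]>top-5)&(W[...,2]<top+8)).astype(np.uint8)
        # component nearest seed
        k,lab,st,ce=cv2.connectedComponentsWithStats(m)
        i=lab[v,u] if lab[v,u] else 1+np.argmax(st[1:,4])
        P=W[lab==i]
        # recast pixels to plane of top for xy
        vv,uu=np.nonzero(lab==i); Q=world(cam,np.c_[uu,vv],top)[:,:2]
        rect=cv2.minAreaRect(Q.astype(np.float32)); 
        print(cam,n,'n',len(Q),'z med',np.median(P[:,2]).round(1),'mean',Q.mean(0).round(1),'rect',np.round(rect[0],1),np.round(rect[1],1),round(rect[2],1), 'rmax',np.hypot(*(W[near][:,:2]-c[:2]).T).max().round(0))
    b=W[(W[...,2]<8)&(W[...,2]>-15)&(np.hypot(W[...,0]-450,W[...,1])<300)]; print(cam,'bench z',np.median(b[:,2]))
E
```

```text
top leg n 1070 z med 33.6 mean [613.5  92.9] rect [614.3  92.6] [ 34.1 200.6] 83.1 rmax 140.0
top flange n 272 z med 29.8 mean [ 435.3 -111.4] rect [ 434.9 -111.4] [44.1 43.9] 1.1 rmax 45.0
top disc n 457 z med 23.5 mean [642.9 240.3] rect [641.4 240. ] [60.4 58.9] 2.3 rmax 45.0
top pad n 261 z med 15.5 mean [427.6   2.3] rect [427.    2.5] [41.9 44.2] 1.6 rmax 35.0
top tray n 668 z med 21.4 mean [430.7 346.5] rect [431.5 345.4] [ 67.6 231.9] 76.2 rmax 160.0
top box n 749 z med 44.6 mean [ 454.4 -327.8] rect [ 454.1 -327.3] [171.9 173.5] 10.5 rmax 140.0
top bench z -0.323527090899006
scene leg n 1752 z med 33.9 mean [619.8  91. ] rect [615.2  90.8] [ 37.1 201. ] 83.2 rmax 140.0
scene flange n 409 z med 30.0 mean [ 435.8 -112.2] rect [ 435.9 -112.3] [44.2 44.5] 53.0 rmax 45.0
scene disc n 673 z med 23.9 mean [643.7 239.2] rect [643.2 238.7] [62.6 61.6] 64.1 rmax 45.0
scene pad n 356 z med 15.7 mean [427.9   1.3] rect [427.9   2.3] [44.1 46.2] 53.0 rmax 35.0
scene tray n 787 z med 21.1 mean [439.1 342.8] rect [431.8 343.7] [ 70.7 235.9] 76.3 rmax 160.0
scene box n 1600 z med 44.7 mean [ 457.9 -330.9] rect [ 454.4 -327.4] [175.1 172.2] 10.5 rmax 140.0
scene bench z 0.04026223746205915
```

Both views agree within about 2 mm, heights and sizes match (hub 44 mm, disc 60–62, leg 34×201, tray 232×67, box 172). Positions in mm: flange (435.5,-112), disc (643,239.5), pad (427.8,2), leg (614.7,91.7) long axis -6.9°, tray (431.6,344.5) at -13.8°, box (454.2,-327.4). First I turn the jaws to 83° and work out the approach.

```bash
cat > plan.py <<'E'
import sys
from h import *
# usage: plan.py x y z jawdeg -> shift in the CURRENT tool axes (m), turn about tool axes (rad)
def plan(x,y,z,jaw):
    s=arm.read_state(); r=R.from_quat(s['ee_rot']); p=np.array(s['position'])
    best=None
    for a in (jaw,jaw+180):
        a=np.radians(a); yv=np.array([np.cos(a),np.sin(a),0]); zv=np.array([0,0,-1.]); 
        t=R.from_matrix(np.c_[np.cross(yv,zv),yv,zv]); w=(r.inv()*t).as_rotvec()
        if best is None or np.linalg.norm(w)<np.linalg.norm(best[0]): best=(w,t)
    dw=np.array([x,y,z])-p
    print('clock',round(s['clock'],2),'pos',p.round(1),'F',np.round(s['contact_force'],1),'wid',round(s['gripper_width'],1),'j6',round(s['joints'][5],2))
    print('turn rotvec',best[0].round(4),'| shift now-axes m',(r.inv().apply(dw)/1000).round(4),'| shift after turn',(best[1].inv().apply(dw)/1000).round(4),'dist',np.linalg.norm(dw).round(1))
if __name__=='__main__': plan(*map(float,sys.argv[1:5]))
E
python3 plan.py 435.5 -112 130 83.1
```

```text
clock 0.1 pos [ 232.1 -579.7  196.8] F [ 0.  -0.1 -0.4] wid 85.7 j6 -0.26
turn rotvec [ 1.900e-03 -5.000e-04  5.011e-01] | shift now-axes m [-0.3626  0.3585  0.0675] | shift after turn [-0.1458  0.4887  0.0668] dist 514.4
```

Emit:
drive_tool(
  moves=[
    [[1,0,0,0,0,0,0.125],[1,0,0,0,0,0,0.125],[1,0,0,0,0,0,0.125],[1,0,0,0,0,0,0.125],[1,-0.012,0.041,0.005,0,0,0],[1,-0.012,0.041,0.005,0,0,0],[1,-0.012,0.041,0.005,0,0,0],[1,-0.012,0.041,0.005,0,0,0],[1,-0.012,0.041,0.005,0,0,0],[1,-0.012,0.041,0.005,0,0,0],[1,-0.012,0.041,0.005,0,0,0],[1,-0.012,0.041,0.005,0,0,0],[1,-0.012,0.041,0.005,0,0,0],[1,-0.012,0.041,0.005,0,0,0],[1,-0.012,0.041,0.005,0,0,0],[1,0,0,0,0,0,0]],
  ],
)

```text
clock: 1.7
position: [430.1, -134.2, 134.6]
ee_rot: [0.073, 0.997, 0.005, -0.004]
contact_force: [0.3, -0.8, 0.7]
gripper_width: 85.3
```

```bash
python3 plan.py 435.5 -112 130 83.1
```

```text
clock 1.7 pos [ 430.1 -134.2  134.6] F [ 0.3 -0.8  0.7] wid 85.3 j6 -1.76
turn rotvec [ 0.0096 -0.0093 -0.0262] | shift now-axes m [-0.0021  0.0227  0.0048] | shift after turn [-0.0026  0.0227  0.0046] dist 23.3
```

Emit:
drive_tool(
  moves=[
    [[1,-0.002,0.023,0.005,0.01,-0.009,-0.026],[1,0,0,0,0,0,0]],
  ],
)

```text
clock: 1.9
position: [435.4, -110.0, 129.0]
ee_rot: [0.059, 0.998, -0.0, -0.001]
contact_force: [1.0, 0.8, 0.5]
gripper_width: 85.3
```

```bash
python3 plan.py 435.5 -112 14 83.1
cat > wr.py <<'E'
import sys
from h import *
def wparams():
    s=arm.read_state(); p=dict(arm.camera_params('wrist')); T=np.eye(4); T[:3,:3]=R.from_quat(s['ee_rot']).as_matrix(); T[:3,3]=s['position']
    p['world_from_camera']=T@np.array(p['T_tool_cam']); return p
E
python3 - <<'E'
from wr import *
p=wparams(); im,d=arm.get_image('wrist'); save('w1.png',im); np.savez('w1.npz',im=im,d=d,T=p['world_from_camera'])
f,cx,cy=K(p); T=p['world_from_camera']; v,u=np.mgrid[:480,:640]; W=np.stack([(u-cx)/f*d,(v-cy)/f*d,d],-1)@T[:3,:3].T+T[:3,3]
m=(np.hypot(W[...,0]-435.5,W[...,1]+112)<50)&(W[...,2]>25)&(W[...,2]<36)
vv,uu=np.nonzero(m); Q=world('',np.c_[uu,vv],30,p)[:,:2].astype(np.float32); print(len(Q),W[m][:,2].mean(),Q.mean(0),cv2.minEnclosingCircle(Q))
E
```

```text
clock 1.9 pos [ 435.4 -110.   129. ] F [1.  0.8 0.5] wid 85.3 j6 -1.81
turn rotvec [-0.0009 -0.0016  0.003 ] | shift now-axes m [-0.0005 -0.0018  0.115 ] | shift after turn [-0.0004 -0.0019  0.115 ] dist 115.1
2281 29.082774895076597 [ 431.46082 -110.52557] ((431.76434326171875, -110.62604522705078), 22.95849609375)
```

View pics/w1.png

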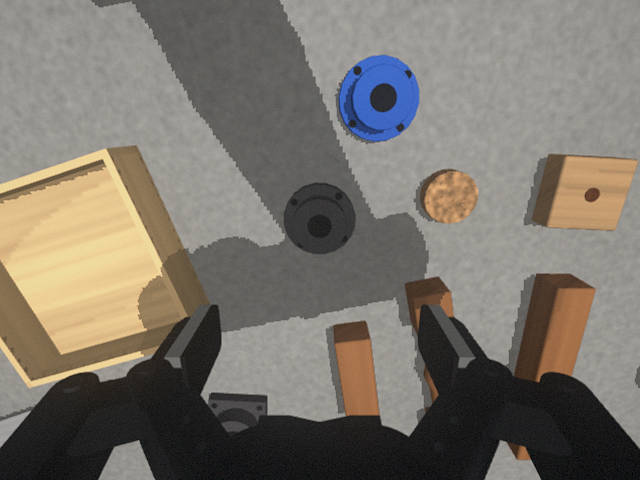

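The wrist view shows the round flange at (320,218). It measures (431.7,-110.6), radius 23, against (435.6,-112) from the two fixed cameras. I'll descend to a compromise x, since the jaws centre y.

Emit:
drive_tool(
  moves=[
    [[1,0,-0.002,0.04,0,0,0],[1,0,0,0.04,0,0,0],[1,0,0,0.025,0,0,0],[1,0,0,0,0,0,0],[1,0,0,0,0,0,0]],
  ],
)

```text
clock: 2.45
position: [437.1, -117.1, 24.1]
ee_rot: [0.062, 0.998, -0.0, 0.002]
contact_force: [0.5, 0.2, 0.2]
gripper_width: 85.4
```

```bash
python3 plan.py 434.5 -112 14 83.1
```

```text
clock 2.45 pos [ 437.1 -117.1   24.1] F [0.5 0.2 0.2] wid 85.4 j6 -1.8
turn rotvec [-0.0007  0.0048 -0.0031] | shift now-axes m [0.0032 0.0048 0.0101] | shift after turn [0.0032 0.0048 0.0101] dist 11.6
```

Emit:
drive_tool(
  moves=[
    [[1,0.003,0.005,0.01,0,0.005,-0.003],[1,0,0,0,0,0,0]],
  ],
)

```text
clock: 2.65
position: [436.2, -112.2, 15.6]
ee_rot: [0.061, 0.998, 0.0, 0.002]
contact_force: [-0.1, -0.5, 0.9]
gripper_width: 85.3
```

```bash
python3 plan.py 434.5 -112 14 83.1
```

```text
clock 2.65 pos [ 436.2 -112.2   15.6] F [-0.1 -0.5  0.9] wid 85.3 j6 -1.81
turn rotvec [ 0.0002  0.0038 -0.0016] | shift now-axes m [0.0017 0.     0.0016] | shift after turn [0.0017 0.     0.0016] dist 2.4
```

Close on the hub.

Emit:
drive_tool(
  moves=[
    [[1,0.002,0,0.001,0,0.004,0],[0,0,0,0,0,0,0],[0,0,0,0,0,0,0],[0,0,0,0,0,0,0],[0,0,0,0,0,0,0],[0,0,0,0,0,0,0],[0,0,0,0,0,0,0],[0,0,0,0,0,0,0]],
  ],
)

```text
clock: 3.45
position: [436.4, -111.5, 17.3]
ee_rot: [0.06, 0.998, 0.001, 0.003]
contact_force: [0.8, -0.1, 0.6]
gripper_width: 0.2
```

```bash
python3 plan.py 434.5 -112 120 83.1
```

```text
clock 3.45 pos [ 436.4 -111.5   17.3] F [ 0.8 -0.1  0.6] wid 0.2 j6 -1.8
turn rotvec [ 0.0014  0.0059 -0.0002] | shift now-axes m [ 0.0012 -0.0005 -0.1027] | shift after turn [ 0.0018 -0.0007 -0.1027] dist 102.7
```

The gripper shut fully, so the hub was missed. I'll look.

Run:
```python
from wr import *
for n in ('wrist','scene'):
    im,d=arm.get_image(n); save(n+'2.png',im)
```

```text
(no output)
```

View pics/wrist2.png

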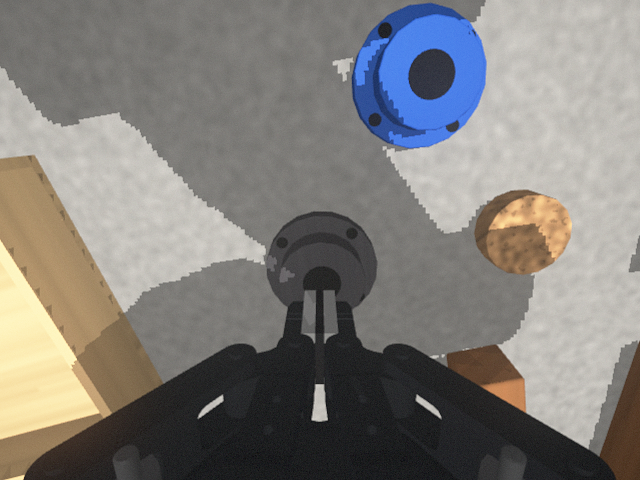

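View pics/scene2.png

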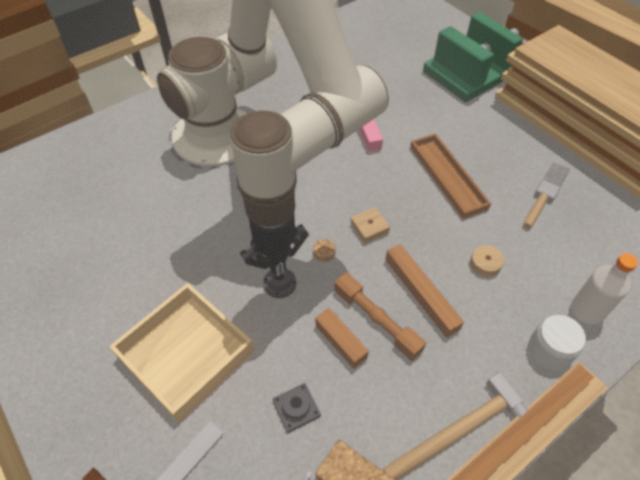

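```bash
python3 - <<'E'
from wr import *
p=wparams(); im,d=arm.get_image('wrist')
f,cx,cy=K(p); T=p['world_from_camera']; v,u=np.mgrid[:480,:640]; C=np.stack([(u-cx)/f*d,(v-cy)/f*d,d],-1); W=C@T[:3,:3].T+T[:3,3]
Tt=np.array(p['T_tool_cam']); L=C@Tt[:3,:3].T+Tt[:3,3]
for uv in ((308,294),(332,294),(308,310),(331,310),(308,328),(331,328),(320,240),(300,225),(296,320),(283,295)): print(uv,im[uv[1],uv[0]],'world',W[uv[1],uv[0]].round(1),'tool',L[uv[1],uv[0]].round(1))
print(arm.read_state()['joints'].round(3), arm.read_state()['position'])
E
python3 - <<'E'
import cv2
i=cv2.imread('pics/wrist2.png'); cv2.imwrite('pics/wc2.png',cv2.resize(i[200:350,220:420],None,fx=4,fy=4))
E
```

```text
(308, 294) [107 107 108] world [ 423.6 -115.9   57.5] tool [ 11.9  -5.8 -40.3]
(332, 294) [102 102 100] world [ 424.2 -105.5   58.6] tool [ 12.5   4.6 -41.4]
(308, 310) [114 114 114] world [ 423.2 -115.4   71.7] tool [ 12.3  -5.4 -54.5]
(331, 310) [101 101 100] world [ 424.7 -106.4   71.1] tool [ 11.9   3.8 -53.8]
(308, 328) [101 102 100] world [ 423.7 -115.1   83.7] tool [ 11.8  -5.  -66.5]
(331, 328) [105 104 103] world [ 423.5 -106.7   85.5] tool [ 12.9   3.3 -68.2]
(320, 240) [51 49 49] world [ 410.1 -108.9   26.5] tool [26.3 -0.5 -9.3]
(300, 225) [70 70 71] world [ 405.3 -119.3   11.2] tool [ 29.9 -11.4   5.9]
(296, 320) [40 38 42] world [ 426.3 -120.5   73.1] tool [  8.6 -10.1 -55.9]
(283, 295) [72 71 71] world [ 437.6 -131.9   28.6] tool [ -3.7 -20.1 -11.3]
[ 0.112  0.324 -0.644  0.    -0.596 -1.804] [ 436.35587172 -111.53008165   17.29882696]
```

View pics/wc2.png

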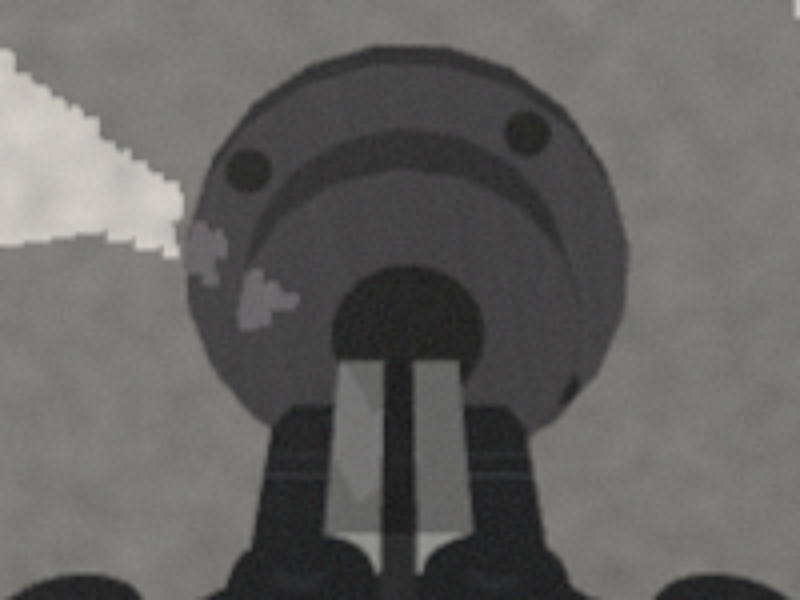

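Run:
```python
from meas import *
im,d=arm.get_image('scene'); W=cloud('scene',d)
for v in range(236,292,3): print(v,[(u,W[v,u].round(0).tolist()) for u in (274,279,284)])
c=im[210:310,220:340]; save('sc3.png',cv2.resize(c,None,fx=6,fy=6,interpolation=cv2.INTER_CUBIC))
```

```text
236 [(274, [468.0, -129.0, 210.0]), (279, [470.0, -121.0, 206.0]), (284, [472.0, -113.0, 202.0])]
239 [(274, [468.0, -130.0, 202.0]), (279, [471.0, -123.0, 201.0]), (284, [471.0, -113.0, 192.0])]
242 [(274, [468.0, -131.0, 196.0]), (279, [470.0, -122.0, 191.0]), (284, [470.0, -113.0, 183.0])]
245 [(274, [468.0, -131.0, 187.0]), (279, [471.0, -124.0, 184.0]), (284, [456.0, -105.0, 151.0])]
248 [(274, [453.0, -124.0, 155.0]), (279, [446.0, -110.0, 135.0]), (284, [454.0, -105.0, 140.0])]
251 [(274, [455.0, -125.0, 150.0]), (279, [446.0, -111.0, 127.0]), (284, [454.0, -105.0, 132.0])]
254 [(274, [453.0, -125.0, 138.0]), (279, [445.0, -111.0, 116.0]), (284, [452.0, -105.0, 119.0])]
257 [(274, [450.0, -124.0, 126.0]), (279, [444.0, -111.0, 105.0]), (284, [448.0, -103.0, 104.0])]
260 [(274, [451.0, -125.0, 118.0]), (279, [443.0, -111.0, 96.0]), (284, [449.0, -104.0, 96.0])]
263 [(274, [447.0, -124.0, 103.0]), (279, [445.0, -113.0, 90.0]), (284, [444.0, -102.0, 79.0])]
266 [(274, [446.0, -124.0, 91.0]), (279, [446.0, -114.0, 82.0]), (284, [443.0, -102.0, 67.0])]
269 [(274, [443.0, -123.0, 76.0]), (279, [446.0, -115.0, 73.0]), (284, [444.0, -103.0, 59.0])]
272 [(274, [441.0, -123.0, 65.0]), (279, [447.0, -116.0, 65.0]), (284, [433.0, -97.0, 29.0])]
275 [(274, [429.0, -117.0, 32.0]), (279, [432.0, -109.0, 28.0]), (284, [439.0, -102.0, 30.0])]
278 [(274, [432.0, -120.0, 29.0]), (279, [438.0, -113.0, 29.0]), (284, [444.0, -105.0, 30.0])]
281 [(274, [439.0, -124.0, 31.0]), (279, [445.0, -117.0, 31.0]), (284, [449.0, -109.0, 28.0])]
284 [(274, [442.0, -127.0, 27.0]), (279, [448.0, -120.0, 27.0]), (284, [455.0, -113.0, 30.0])]
287 [(274, [446.0, -130.0, 25.0]), (279, [454.0, -123.0, 28.0]), (284, [457.0, -115.0, 24.0])]
290 [(274, [446.0, -131.0, 13.0]), (279, [453.0, -124.0, 16.0]), (284, [456.0, -115.0, 11.0])]
```

View pics/sc3.png

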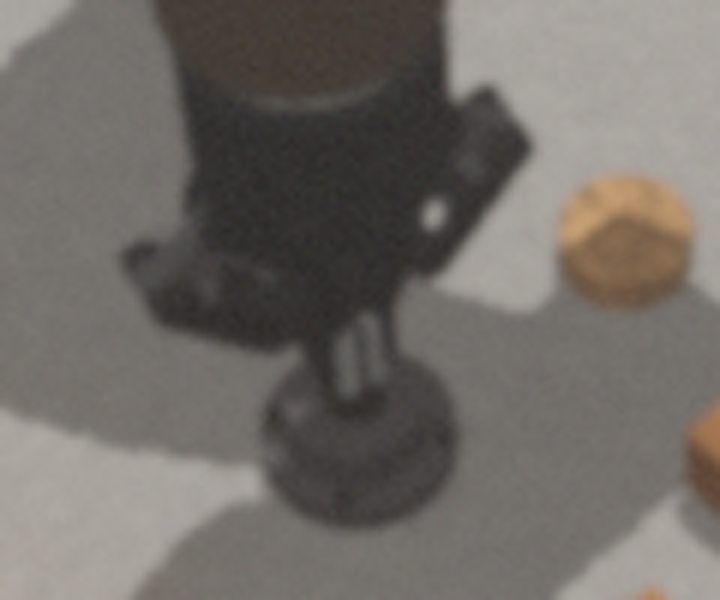

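Two cameras show the shut fingertips at z≈55 while the reported TCP is at 17. So the real tips sit about 38 mm behind the reported TCP, and nothing was touched. I'll work with tip = TCP + 38 mm from here: reopen, then descend to TCP z ≈ -24.

Emit:
drive_tool(
  moves=[
    [[1,0,0,0,0,0,0],[1,0,0,0,0,0,0],[1,0,0,0,0,0,0],[1,0,0,0,0,0,0],[1,0,0,0,0,0,0],[1,0,0,0,0,0,0],[1,0.001,0,0.02,0,0.006,0],[1,0,0,0.015,0,0,0],[1,0,0,0,0,0,0],[1,0,0,0,0,0,0]],
  ],
)

```text
clock: 4.65
position: [436.7, -111.4, -17.8]
ee_rot: [0.06, 0.998, 0.001, 0.001]
contact_force: [0.2, 0.3, 0.3]
gripper_width: 85.0
```

```bash
python3 plan.py 434.5 -112 -24 83.1
```

```text
clock 4.65 pos [ 436.7 -111.4  -17.8] F [0.2 0.3 0.3] wid 85.0 j6 -1.8
turn rotvec [0.0017 0.0023 0.0002] | shift now-axes m [ 0.0021 -0.0009  0.0062] | shift after turn [ 0.0021 -0.0009  0.0062] dist 6.7
```

Emit:
drive_tool(
  moves=[
    [[1,0.002,-0.001,0.006,0,0,0],[1,0,0,0,0,0,0],[0,0,0,0,0,0,0],[0,0,0,0,0,0,0],[0,0,0,0,0,0,0],[0,0,0,0,0,0,0],[0,0,0,0,0,0,0],[0,0,0,0,0,0,0]],
  ],
)

```text
clock: 5.45
position: [436.2, -111.9, -21.7]
ee_rot: [0.06, 0.998, 0.001, 0.004]
contact_force: [-0.6, 0.3, 0.3]
gripper_width: 43.4
```

```bash
python3 plan.py 434.5 -112 80 83.1
python3 - <<'E'
from wr import *
im,d=arm.get_image('wrist'); save('w4.png',im)
E
```

```text
clock 5.45 pos [ 436.2 -111.9  -21.7] F [-0.6  0.3  0.3] wid 43.4 j6 -1.8
turn rotvec [0.0027 0.0072 0.0007] | shift now-axes m [ 0.001   0.     -0.1017] | shift after turn [ 0.0017 -0.0003 -0.1017] dist 101.8
```

View pics/w4.png

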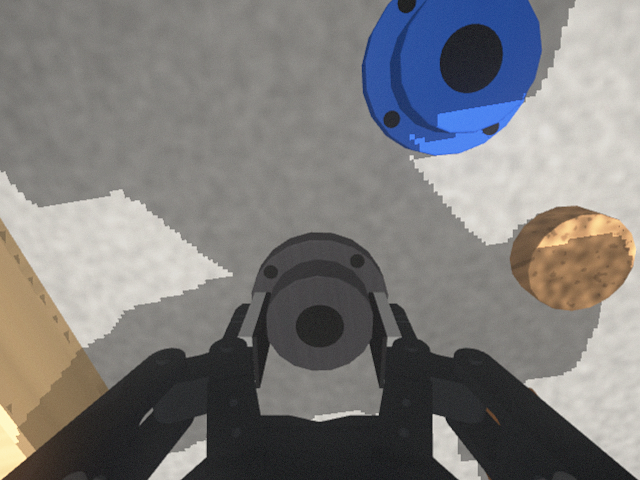

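The flange is gripped by the hub (width 43). Lift.

Emit:
drive_tool(
  moves=[
    [[0,0,0,-0.02,0,0,0],[0,0,0,-0.03,0,0,0],[0,0,0,-0.03,0,0.005,0],[0,0,0,-0.02,0,0,0],[0,0,0,0,0,0,0]],
  ],
)

```text
clock: 6.0
position: [430.7, -112.1, 77.6]
ee_rot: [0.061, 0.998, 0.001, -0.005]
contact_force: [1.3, 0.1, -4.7]
gripper_width: 43.9
```

```bash
python3 plan.py 454.2 -327.4 70 83.1
```

```text
clock 6.0 pos [ 430.7 -112.1   77.6] F [ 1.3  0.1 -4.7] wid 43.9 j6 -1.8
turn rotvec [ 0.0019 -0.0105 -0.0022] | shift now-axes m [-0.0497 -0.2108  0.0067] | shift after turn [-0.0492 -0.2109  0.0076] dist 216.7
```

Fz is -4.7 N, about 0.48 kg, so the flange is lifted. Next, over the box.

Emit:
drive_tool(
  moves=[
    [[0,-0.004,-0.018,0,0,-0.008,0],[0,-0.008,-0.035,0.001,0,0,0],[0,-0.008,-0.035,0.001,0,0,0],[0,-0.008,-0.035,0.001,0,0,0],[0,-0.008,-0.035,0.001,0,0,0],[0,-0.008,-0.033,0.001,0,0,0],[0,-0.004,-0.018,0.001,0,0,0],[0,0,0,0,0,0,0],[0,0,0,0,0,0,0]],
  ],
)

```text
clock: 6.9
position: [442.1, -328.5, 51.8]
ee_rot: [0.063, 0.998, 0.007, -0.014]
contact_force: [-1.4, -0.3, -5.2]
gripper_width: 44.1
```

```bash
python3 plan.py 454.2 -327.4 70 83.1
cat > held.py <<'E'
import sys
from meas import *
# held.py x y zlo zhi r : points above in both fixed views
x,y,lo,hi,r=map(float,sys.argv[1:6]); tag=sys.argv[6]
for cam in ('top','scene'):
    im,d=arm.get_image(cam); W=cloud(cam,d); save(cam+tag+'.png',im)
    m=(np.hypot(W[...,0]-x,W[...,1]-y)<r)&(W[...,2]>lo)&(W[...,2]<hi)
    if m.sum()<10: print(cam,'few'); continue
    k,lab,st,ce=cv2.connectedComponentsWithStats(m.astype(np.uint8)); i=1+np.argmax(st[1:,4]); m=lab==i
    Q=W[m]; r2=cv2.minAreaRect(Q[:,:2].astype(np.float32)); c,rad=cv2.minEnclosingCircle(Q[:,:2].astype(np.float32))
    vv,uu=np.nonzero(m); print(cam,len(Q),'px',(uu.mean().round(0),vv.mean().round(0)),'zmed',np.median(Q[:,2]).round(1),'mean',Q[:,:2].mean(0).round(1),'rect',np.round(r2[0],1),np.round(r2[1],1),round(r2[2],1),'circ',np.round(c,1),round(rad,1))
E
```

```text
clock 6.9 pos [ 442.1 -328.5   51.8] F [-1.4 -0.3 -5.2] wid 44.1 j6 -1.34
turn rotvec [ 0.0124 -0.0291 -0.0057] | shift now-axes m [-0.0113  0.0029 -0.0186] | shift after turn [-0.0119  0.0026 -0.0182] dist 21.9
```

Emit:
drive_tool(
  moves=[
    [[0,-0.012,0.003,0,0.012,-0.029,-0.005],[0,0,0,0,0,0,0],[0,0,0,0,0,0,0]],
  ],
)

```text
clock: 7.2
position: [451.5, -323.8, 47.9]
ee_rot: [0.06, 0.998, 0.002, -0.004]
contact_force: [-0.2, 0.1, -3.8]
gripper_width: 43.7
```

```bash
python3 plan.py 455 -327.4 -15 83.1; python3 -c "
from h import *
print(arm.read_state()['joint_vel'].round(3))"
```

```text
clock 7.2 pos [ 451.5 -323.8   47.9] F [-0.2  0.1 -3.8] wid 43.7 j6 -1.36
turn rotvec [ 0.0033 -0.0074  0.0002] | shift now-axes m [-0.0044 -0.0034  0.0629] | shift after turn [-0.0039 -0.0032  0.0629] dist 63.1
[ 0.014  0.    -0.012 -0.002  0.011 -0.004]
```

Emit:
drive_tool(
  moves=[
    [[0,-0.004,-0.003,0.01,0.003,-0.007,0],[0,0,0,0.02,0,0,0],[0,0,0,0.015,0,0,0],[0,0,0,0,0,0,0],[0,0,0,0,0,0,0]],
  ],
)

```text
clock: 7.7
position: [455.3, -326.1, 0.2]
ee_rot: [0.059, 0.998, 0.0, -0.0]
contact_force: [0.1, 0.6, -4.4]
gripper_width: 43.8
```

```bash
python3 plan.py 455 -327.4 -15.5 83.1
```

```text
clock 7.7 pos [ 4.553e+02 -3.261e+02  2.000e-01] F [ 0.1  0.6 -4.4] wid 43.8 j6 -1.36
turn rotvec [ 0.0005 -0.0003  0.0025] | shift now-axes m [ 0.0001 -0.0013  0.0157] | shift after turn [ 0.0001 -0.0013  0.0157] dist 15.8
```

Emit:
drive_tool(
  moves=[
    [[0,0,-0.001,0.006,0,0,0.002],[0,0,0,0.005,0,0,0],[0,0,0,0,0,0,0],[0,0,0,0,0,0,0]],
  ],
)

```text
clock: 8.1
position: [456.4, -327.7, -10.1]
ee_rot: [0.06, 0.998, -0.0, 0.001]
contact_force: [0.2, -1.4, -3.3]
gripper_width: 43.8
```

```bash
python3 plan.py 455 -327.4 -15.5 83.1
```

```text
clock 8.1 pos [ 456.4 -327.7  -10.1] F [ 0.2 -1.4 -3.3] wid 43.8 j6 -1.36
turn rotvec [-0.0005  0.003   0.0007] | shift now-axes m [0.0014 0.0002 0.0054] | shift after turn [0.0014 0.0001 0.0054] dist 5.6
```

Emit:
drive_tool(
  moves=[
    [[0,0.001,0,0.003,0,0.003,0],[0,0,0,0.002,0,0,0],[0,0,0,0,0,0,0]],
  ],
)

```text
clock: 8.4
position: [455.8, -327.8, -14.8]
ee_rot: [0.06, 0.998, -0.0, 0.001]
contact_force: [-0.1, -0.6, -4.0]
gripper_width: 43.8
```

```bash
python3 plan.py 455 -327.4 -15.5 83.1
```

```text
clock 8.4 pos [ 455.8 -327.8  -14.8] F [-0.1 -0.6 -4. ] wid 43.8 j6 -1.36
turn rotvec [-0.0009  0.0012  0.0007] | shift now-axes m [0.0008 0.0003 0.0007] | shift after turn [0.0008 0.0003 0.0007] dist 1.2
```

Emit:
drive_tool(
  moves=[
    [[0,0.001,0,0.001,0,0,0],[0,0,0,0.001,0,0,0],[0,0,0,0,0,0,0]],
  ],
)

```text
clock: 8.7
position: [455.3, -327.9, -15.4]
ee_rot: [0.059, 0.998, -0.001, 0.001]
contact_force: [-0.7, -0.5, -4.3]
gripper_width: 44.0
```

```bash
python3 plan.py 455 -327.4 -15.5 83.1
```

```text
clock 8.7 pos [ 455.3 -327.9  -15.4] F [-0.7 -0.5 -4.3] wid 44.0 j6 -1.36
turn rotvec [-0.0015  0.0024  0.0014] | shift now-axes m [0.0004 0.0005 0.0001] | shift after turn [0.0004 0.0005 0.0001] dist 0.6
```

Emit:
drive_tool(
  moves=[
    [[0,0,0,0.002,0,0,0],[0,0,0,0.002,0,0,0],[0,0,0,0,0,0,0]],
  ],
)

```text
clock: 9.0
position: [455.7, -328.2, -15.1]
ee_rot: [0.059, 0.998, -0.001, 0.002]
contact_force: [0.6, -0.1, -4.6]
gripper_width: 43.6
```

```bash
python3 plan.py 455 -327.4 -15.5 83.1
```

```text
clock 9.0 pos [ 455.7 -328.2  -15.1] F [ 0.6 -0.1 -4.6] wid 43.6 j6 -1.36
turn rotvec [-0.0026  0.0034  0.0029] | shift now-axes m [0.0008 0.0007 0.0004] | shift after turn [0.0008 0.0007 0.0004] dist 1.1
```

Run:
```python
from wr import *
im,d=arm.get_image('wrist'); save('w5.png',im)
s=arm.read_state(); print(s['joints'].round(4),s['joint_efforts'].round(2),s['contact_force'].round(1))
im,d=arm.get_image('scene'); save('s5.png',cv2.resize(im[250:430,80:320],None,fx=3,fy=3,interpolation=cv2.INTER_CUBIC))
```

```text
[-0.3344  0.5198 -0.3989  0.0031 -0.648  -1.3563] [-4.000e-02 -4.101e+01  1.307e+01  3.040e+00 -7.000e-02  0.000e+00] [ 0.2 -0.5 -4.2]
```

View pics/w5.png

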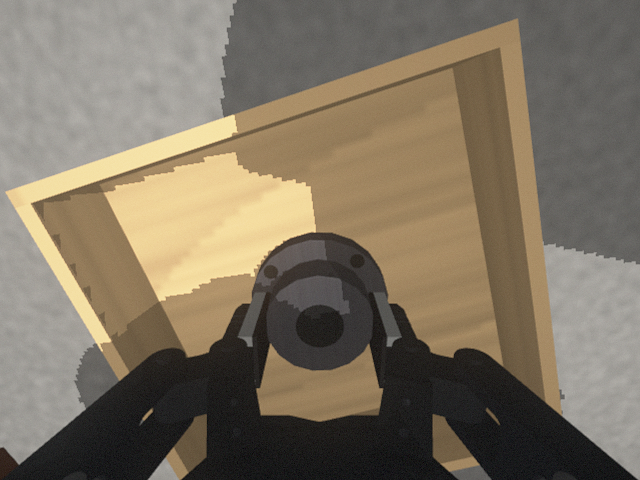

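View pics/s5.png

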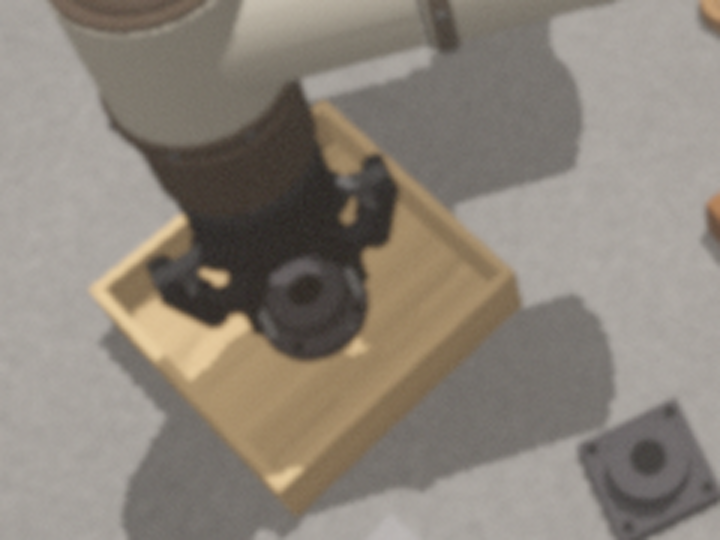

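Emit:
drive_tool(
  moves=[
    [[0,0.001,0.001,0.004,0,0,0],[0,0,0,0.002,0,0,0]],
  ],
)

```text
clock: 9.3
position: [455.9, -328.5, -15.7]
ee_rot: [0.057, 0.998, -0.003, 0.002]
contact_force: [-3.4, 4.4, 8.6]
gripper_width: 44.0
```

```bash
python3 plan.py 455 -327.4 -15.5 83.1
```

```text
clock 9.3 pos [ 455.9 -328.5  -15.7] F [-3.4  4.4  8.6] wid 44.0 j6 -1.36
turn rotvec [-0.0053  0.0043  0.0054] | shift now-axes m [ 0.001   0.001  -0.0002] | shift after turn [ 0.001   0.001  -0.0002] dist 1.4
```

The flange touches the floor at TCP -15.7, as predicted. Release and rise.

Emit:
drive_tool(
  moves=[
    [[0,0,0,-0.001,0,0,0],[1,0,0,0,0,0,0],[1,0,0,0,0,0,0],[1,0,0,0,0,0,0],[1,0,0,0,0,0,0],[1,0,0,0,0,0,0],[1,0,0,-0.03,0,0,0],[1,0,0,-0.04,0,0,0],[1,0,0,-0.04,0,0,0],[1,0,0,-0.03,0,0,0],[1,0,0,0,0,0,0]],
  ],
)

```text
clock: 10.4
position: [455.9, -328.5, 128.3]
ee_rot: [0.057, 0.998, -0.003, 0.001]
contact_force: [0.5, 0.0, -0.2]
gripper_width: 85.2
```

```bash
python3 plan.py 643 239.5 90 83.1
python3 - <<'E'
from wr import *
p=wparams(); im,d=arm.get_image('wrist'); save('w6.png',im)
f,cx,cy=K(p); T=p['world_from_camera']; v,u=np.mgrid[:480,:640]; W=np.stack([(u-cx)/f*d,(v-cy)/f*d,d],-1)@T[:3,:3].T+T[:3,3]
m=(np.hypot(W[...,0]-455,W[...,1]+327)<60)&(W[...,2]>31)&(W[...,2]<42)
vv,uu=np.nonzero(m); Q=world('',np.c_[uu,vv],36,p)[:,:2].astype(np.float32); print('flange',len(Q),W[m][:,2].mean(),cv2.minEnclosingCircle(Q))
m=(np.hypot(W[...,0]-455,W[...,1]+327)<140)&(W[...,2]>40)&(W[...,2]<50)
vv,uu=np.nonzero(m); Q=world('',np.c_[uu,vv],45,p)[:,:2].astype(np.float32); print('box rim',len(Q),W[m][:,2].mean(),cv2.minAreaRect(Q))
m=(np.hypot(W[...,0]-455,W[...,1]+327)<140)&(W[...,2]>3)&(W[...,2]<9)&(im[...,0].astype(int)-im[...,2]>50)
vv,uu=np.nonzero(m); Q=world('',np.c_[uu,vv],6,p)[:,:2].astype(np.float32); print('box floor',len(Q),cv2.minAreaRect(Q))
E
```

```text
clock 10.4 pos [ 455.9 -328.5  128.3] F [ 0.5  0.  -0.2] wid 85.2 j6 -1.36
turn rotvec [-0.0064  0.0018  0.0062] | shift now-axes m [-0.1211  0.5858  0.0348] | shift after turn [-0.1175  0.5863  0.0383] dist 599.2
flange 2390 35.06337457985182 ((452.02667236328125, -328.47662353515625), 22.949413299560547)
box rim 7481 43.77628700898393 ((451.21209716796875, -327.20220947265625), (171.35556030273438, 171.35665893554688), 10.555623054504395)
box floor 26181 ((451.76104736328125, -328.024169921875), (160.32232666015625, 160.5759735107422), 10.463420867919922)
```

View pics/w6.png

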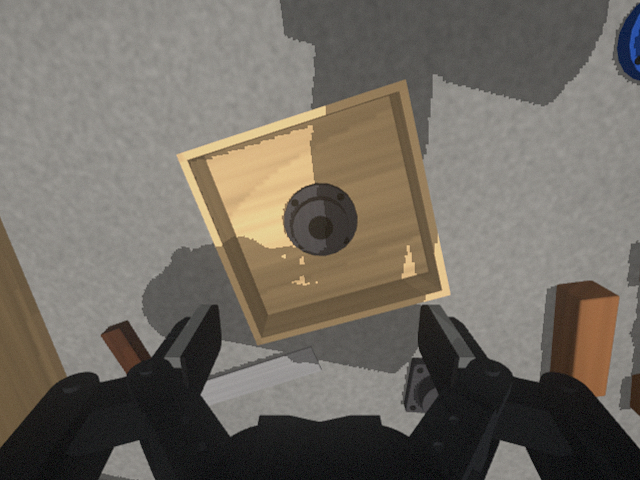

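The flange sits at the box centre within about 1 mm: in the wrist view, flange (452.0,-328.5), box floor centre (451.8,-328.0). Next, the disc.

Emit:
drive_tool(
  moves=[
    [[1,-0.004,0.02,0,0,0,0.006],[1,-0.008,0.041,0,0,0,0],[1,-0.008,0.041,0,0,0,0],[1,-0.008,0.041,0,0,0,0],[1,-0.008,0.041,0,0,0,0],[1,-0.008,0.041,0,0,0,0],[1,-0.008,0.041,0,0,0,0],[1,-0.008,0.041,0,0,0,0],[1,-0.008,0.041,0,0,0,0],[1,-0.008,0.041,0,0,0,0],[1,-0.008,0.041,0,0,0,0],[1,-0.008,0.041,0,0,0,0],[1,-0.008,0.041,0,0,0,0],[1,-0.008,0.041,0,0,0,0],[1,-0.004,0.02,0,0,0,0],[1,0,0,0,0,0,0],[1,0,0,0,0,0,0]],
  ],
)

```text
clock: 12.15
position: [628.8, 246.9, 91.4]
ee_rot: [0.064, 0.998, -0.008, -0.022]
contact_force: [-0.5, -0.7, -0.4]
gripper_width: 85.5
```

```bash
python3 plan.py 643 239.5 90 83.1
```

```text
clock 12.15 pos [628.8 246.9  91.4] F [-0.5 -0.7 -0.4] wid 85.5 j6 -2.3
turn rotvec [-0.019  -0.0437 -0.008 ] | shift now-axes m [-0.0151 -0.0055  0.0008] | shift after turn [-0.015  -0.0057  0.0014] dist 16.1
```

Emit:
drive_tool(
  moves=[
    [[1,-0.015,-0.006,0,-0.019,-0.044,-0.008],[1,0,0,0,0,0,0],[1,0,0,0,0,0,0]],
  ],
)

```text
clock: 12.45
position: [640.7, 235.6, 88.1]
ee_rot: [0.061, 0.998, -0.001, -0.002]
contact_force: [0.2, 0.2, 0.8]
gripper_width: 85.4
```

```bash
python3 plan.py 643 239.5 -30 83.1
cat > wm.py <<'E'
import sys
from wr import *
# wm.py tag x y top r
tag=sys.argv[1]; x,y,top,r=map(float,sys.argv[2:6])
p=wparams(); im,d=arm.get_image('wrist'); save('w_'+tag+'.png',im)
f,cx,cy=K(p); T=p['world_from_camera']; v,u=np.mgrid[:480,:640]; W=np.stack([(u-cx)/f*d,(v-cy)/f*d,d],-1)@T[:3,:3].T+T[:3,3]
m=(np.hypot(W[...,0]-x,W[...,1]-y)<r)&(W[...,2]>top-5)&(W[...,2]<top+4)
k,lab,st,ce=cv2.connectedComponentsWithStats(m.astype(np.uint8)); m=lab==(1+np.argmax(st[1:,4]))
vv,uu=np.nonzero(m); Q=world('',np.c_[uu,vv],top,p)[:,:2].astype(np.float32)
print('px',(uu.mean().round(0),vv.mean().round(0)),len(Q),'z',W[m][:,2].mean().round(1),'mean',Q.mean(0).round(1),'circ',cv2.minEnclosingCircle(Q),'rect',cv2.minAreaRect(Q))
E
python3 wm.py disc 640 239.5 24 55
```

```text
clock 12.45 pos [640.7 235.6  88.1] F [0.2 0.2 0.8] wid 85.4 j6 -2.28
turn rotvec [-0.0033 -0.0045 -0.0025] | shift now-axes m [-0.0023  0.0046  0.1181] | shift after turn [-0.0018  0.0042  0.1181] dist 118.2
px (np.float64(329.0), np.float64(239.0)) 5166 z 23.0 mean [639.3 241.9] circ ((640.0291748046875, 241.56442260742188), 30.760295867919922) rect ((640.2527465820312, 241.7978057861328), (60.466529846191406, 60.68424606323242), 38.30754089355469)
```

Emit:
drive_tool(
  moves=[
    [[1,-0.002,0.005,0.03,-0.003,-0.004,-0.002],[1,0,0,0.04,0,0,0],[1,0,0,0.03,0,0,0],[1,0,0,0,0,0,0],[1,0,0,0,0,0,0]],
  ],
)

```text
clock: 13.0
position: [645.4, 239.9, -10.1]
ee_rot: [0.062, 0.998, 0.002, 0.002]
contact_force: [0.5, 0.2, 0.7]
gripper_width: 85.4
```

```bash
python3 plan.py 643.5 240.5 -35 83.1
```

```text
clock 13.0 pos [645.4 239.9 -10.1] F [0.5 0.2 0.7] wid 85.4 j6 -2.28
turn rotvec [ 0.0033  0.004  -0.0031] | shift now-axes m [0.002  0.0002 0.0249] | shift after turn [0.0019 0.0003 0.0249] dist 25.0
```

Emit:
drive_tool(
  moves=[
    [[1,0.002,0,0.012,0.003,0.004,-0.003],[1,0,0,0.012,0,0,0],[1,0,0,0,0,0,0],[1,0,0,0,0,0,0]],
  ],
)

```text
clock: 13.4
position: [646.0, 241.8, -30.8]
ee_rot: [0.06, 0.998, 0.002, 0.003]
contact_force: [-0.0, 0.4, -0.2]
gripper_width: 85.6
```

```bash
python3 plan.py 643.5 240.5 -35 83.1
```

```text
clock 13.4 pos [646.  241.8 -30.8] F [-0.   0.4 -0.2] wid 85.6 j6 -2.28
turn rotvec [0.0047 0.0058 0.0005] | shift now-axes m [ 0.0024 -0.0016  0.0042] | shift after turn [ 0.0023 -0.0016  0.0042] dist 5.0
```

Emit:
drive_tool(
  moves=[
    [[1,0.002,-0.002,0.004,0.005,0.006,0],[1,0,0,0,0,0,0],[0,0,0,0,0,0,0],[0,0,0,0,0,0,0],[0,0,0,0,0,0,0],[0,0,0,0,0,0,0],[0,0,0,0,0,0,0]],
  ],
)

```text
clock: 14.1
position: [644.9, 240.8, -32.5]
ee_rot: [0.06, 0.998, 0.001, 0.001]
contact_force: [0.6, 0.3, -1.6]
gripper_width: 60.1
```

```bash
python3 plan.py 643.5 240.5 80 83.1; python3 wm.py disc2 640 240.5 24 55
```

```text
clock 14.1 pos [644.9 240.8 -32.5] F [ 0.6  0.3 -1.6] wid 60.1 j6 -2.28
turn rotvec [0.0017 0.0027 0.0009] | shift now-axes m [ 0.0011 -0.0002 -0.1125] | shift after turn [ 0.0014 -0.0004 -0.1125] dist 112.5
px (np.float64(319.0), np.float64(324.0)) 17304 z 23.6 mean [638.3 240.6] circ ((638.9017333984375, 240.3545379638672), 44.79018783569336) rect ((639.417236328125, 239.20587158203125), (71.50868225097656, 62.7285041809082), 45.53965377807617)
```

View pics/w_disc2.png

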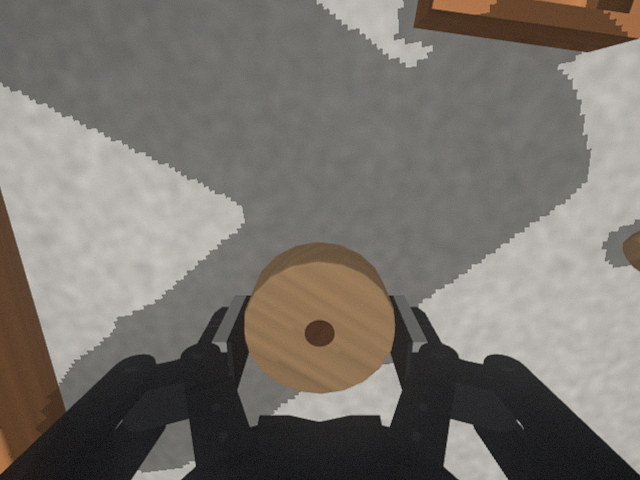

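Run:
```python
from h import *
p=arm.camera_params('wrist'); f,cx,cy=K(p); T=np.array(p['T_tool_cam'])
def spot(fn,box,thr):
    im=cv2.imread('pics/'+fn); u0,v0,u1,v1=box; g=cv2.cvtColor(im[v0:v1,u0:u1],cv2.COLOR_BGR2GRAY); m=(g<thr).astype(np.uint8)
    k,l,s,c=cv2.connectedComponentsWithStats(m); i=1+np.argmax(s[1:,4]); return c[i]+[u0,v0],s[i]
for n,fn,box,thr,zt in (('flange grasp','w4.png',(292,300,348,352),46,-51.7),('flange place','w5.png',(292,300,348,352),46,-51.7),('disc','w_disc2.png',(295,312,345,352),85,-56.5)):
    c,s=spot(fn,box,thr); d=T[:3,:3]@np.array([(c[0]-cx)/f,(c[1]-cy)/f,1]); o=T[:3,3]; q=o+d*(zt-o[2])/d[2]; print(n,c.round(1),s,q.round(2))
```

```text
flange grasp [319.4 325.7] [   4    5   48   42 1522] [  3.33  -0.84 -51.7 ]
flange place [319.7 326.4] [   4    5   48   43 1556] [  2.98  -0.71 -51.7 ]
disc [319.1 332.8] [ 10   8  29  26 611] [  3.14  -0.95 -56.5 ]
```

The disc is held at 60 mm. Its in-hand offset (3.1,-0.95) matches the flange's (3.0,-0.7), so the flange release pose (455.9,-328.5) is the target. Lift.

Emit:
drive_tool(
  moves=[
    [[0,0,0,-0.02,0,0,0],[0,0,0,-0.03,0,0,0],[0,0,0,-0.03,0,0,0],[0,0,0,-0.03,0,0,0],[0,0,0,-0.02,0,0,0],[0,0,0,0,0,0,0]],
  ],
)

```text
clock: 14.75
position: [642.8, 239.2, 98.2]
ee_rot: [0.06, 0.998, -0.002, -0.002]
contact_force: [0.2, 0.2, -1.2]
gripper_width: 60.1
```

```bash
python3 plan.py 455.9 -328.5 90 83.1
```

```text
clock 14.75 pos [642.8 239.2  98.2] F [ 0.2  0.2 -1.2] wid 60.1 j6 -2.28
turn rotvec [-0.0033 -0.0039 -0.    ] | shift now-axes m [ 0.1173 -0.586   0.0106] | shift after turn [ 0.1173 -0.5861  0.0082] dist 597.7
```

Emit:
drive_tool(
  moves=[
    [[0,0.004,-0.02,0,-0.003,-0.004,0],[0,0.008,-0.041,-0.002,0,0,0],[0,0.008,-0.041,-0.002,0,0,0],[0,0.008,-0.041,-0.002,0,0,0],[0,0.008,-0.041,-0.002,0,0,0],[0,0.008,-0.041,-0.002,0,0,0],[0,0.008,-0.041,-0.002,0,0,0],[0,0.008,-0.041,-0.002,0,0,0],[0,0.008,-0.041,-0.002,0,0,0],[0,0.008,-0.041,-0.002,0,0,0],[0,0.008,-0.041,-0.002,0,0,0],[0,0.008,-0.041,-0.002,0,0,0],[0,0.008,-0.041,-0.002,0,0,0],[0,0.008,-0.041,-0.002,0,0,0],[0,0.004,-0.02,0,0,0,0],[0,0,0,0,0,0,0],[0,0,0,0,0,0,0]],
  ],
)

```text
clock: 16.45
position: [440.9, -334.4, 102.0]
ee_rot: [0.061, 0.998, 0.002, -0.017]
contact_force: [-0.9, 0.8, -1.0]
gripper_width: 60.6
```

```bash
python3 plan.py 455.9 -328.5 60 83.1
```

```text
clock 16.45 pos [ 440.9 -334.4  102. ] F [-0.9  0.8 -1. ] wid 60.6 j6 -1.35
turn rotvec [ 0.0014 -0.0348 -0.0025] | shift now-axes m [-0.0156  0.0077  0.0414] | shift after turn [-0.0142  0.0077  0.042 ] dist 45.0
```

Emit:
drive_tool(
  moves=[
    [[0,-0.015,0.008,0.01,0.001,-0.035,-0.002],[0,0,0,0.03,0,0,0],[0,0,0,0,0,0,0],[0,0,0,0,0,0,0]],
  ],
)

```text
clock: 16.85
position: [457.8, -324.5, 59.5]
ee_rot: [0.058, 0.998, 0.001, -0.0]
contact_force: [1.3, -0.9, -0.9]
gripper_width: 59.8
```

```bash
python3 plan.py 455.9 -328.5 5 83.1
```

```text
clock 16.85 pos [ 457.8 -324.5   59.5] F [ 1.3 -0.9 -0.9] wid 59.8 j6 -1.36
turn rotvec [ 0.0011 -0.0001  0.0037] | shift now-axes m [ 0.0014 -0.0043  0.0545] | shift after turn [ 0.0014 -0.0042  0.0545] dist 54.7
```

Emit:
drive_tool(
  moves=[
    [[0,0.001,-0.004,0.015,0,0,0.004],[0,0,0,0.015,0,0,0],[0,0,0,0.01,0,0,0],[0,0,0,0,0,0,0],[0,0,0,0,0,0,0]],
  ],
)

```text
clock: 17.35
position: [460.8, -327.6, 23.5]
ee_rot: [0.058, 0.998, -0.001, 0.004]
contact_force: [1.3, -0.6, 0.1]
gripper_width: 60.5
```

```bash
python3 plan.py 455.9 -328.5 4 83.1
```

```text
clock 17.35 pos [ 460.8 -327.6   23.5] F [ 1.3 -0.6  0.1] wid 60.5 j6 -1.35
turn rotvec [-0.0018  0.0074  0.0052] | shift now-axes m [ 0.0049 -0.0014  0.0195] | shift after turn [ 0.0048 -0.0015  0.0195] dist 20.2
```

Emit:
drive_tool(
  moves=[
    [[0,0.005,-0.001,0.01,-0.002,0.007,0.005],[0,0,0,0.004,0,0,0],[0,0,0,0,0,0,0],[0,0,0,0,0,0,0]],
  ],
)

```text
clock: 17.75
position: [456.5, -328.5, 10.3]
ee_rot: [0.06, 0.998, -0.0, 0.001]
contact_force: [0.5, -0.1, -1.0]
gripper_width: 60.2
```

```bash
python3 plan.py 455.9 -328.5 4 83.1
```

```text
clock 17.75 pos [ 456.5 -328.5   10.3] F [ 0.5 -0.1 -1. ] wid 60.2 j6 -1.36
turn rotvec [-0.0006  0.0029  0.    ] | shift now-axes m [ 0.0006 -0.0001  0.0063] | shift after turn [ 0.0006 -0.0001  0.0063] dist 6.3
```

Emit:
drive_tool(
  moves=[
    [[0,0.001,0,0.004,0,0.003,0],[0,0,0,0.002,0,0,0],[0,0,0,0,0,0,0]],
  ],
)

```text
clock: 18.05
position: [455.7, -328.6, 4.1]
ee_rot: [0.06, 0.998, -0.0, 0.0]
contact_force: [0.2, 0.8, -1.1]
gripper_width: 60.0
```

```bash
python3 plan.py 455.9 -328.5 3.5 83.1
```

```text
clock 18.05 pos [ 455.7 -328.6    4.1] F [ 0.2  0.8 -1.1] wid 60.0 j6 -1.36
turn rotvec [-0.0008  0.0004 -0.    ] | shift now-axes m [-0.0002  0.0001  0.0006] | shift after turn [-0.0002  0.0001  0.0006] dist 0.7
```

Emit:
drive_tool(
  moves=[
    [[0,0,0,0.002,0,0,0],[0,0,0,0.002,0,0,0]],
  ],
)

```text
clock: 18.25
position: [456.0, -328.8, 2.8]
ee_rot: [0.059, 0.998, -0.001, 0.0]
contact_force: [-5.6, 4.7, 20.0]
gripper_width: 59.8
```

```bash
python3 plan.py 455.9 -328.5 3.5 83.1
```

```text
clock 18.25 pos [ 456.  -328.8    2.8] F [-5.6  4.7 20. ] wid 59.8 j6 -1.36
turn rotvec [-0.0017  0.0001  0.0015] | shift now-axes m [ 0.0001  0.0003 -0.0007] | shift after turn [ 0.0001  0.0003 -0.0007] dist 0.8
```

Contact at TCP 2.8, so it's seated. Back off a little, release, rise.

Emit:
drive_tool(
  moves=[
    [[0,0,0,-0.001,0,0,0],[1,0,0,0,0,0,0],[1,0,0,0,0,0,0],[1,0,0,0,0,0,0],[1,0,0,0,0,0,0],[1,0,0,0,0,0,0],[1,0,0,-0.03,0,0,0],[1,0,0,-0.04,0,0,0],[1,0,0,-0.03,0,0,0],[1,0,0,-0.03,0,0,0],[1,0,0,0,0,0,0]],
  ],
)

```text
clock: 19.35
position: [455.4, -328.6, 136.9]
ee_rot: [0.059, 0.998, -0.001, -0.002]
contact_force: [0.6, -0.7, 0.1]
gripper_width: 85.5
```

```bash
python3 plan.py 428.5 2 100 83.1; python3 wm.py stack2 452 -328.5 60 55
```

```text
clock 19.35 pos [ 455.4 -328.6  136.9] F [ 0.6 -0.7  0.1] wid 85.5 j6 -1.36
turn rotvec [-0.0014 -0.0042  0.0015] | shift now-axes m [0.0658 0.3252 0.0367] | shift after turn [0.0664 0.325  0.0369] dist 333.8
px (np.float64(319.0), np.float64(232.0)) 4756 z 59.0 mean [ 451.4 -329. ] circ ((452.19464111328125, -329.15264892578125), 30.721403121948242) rect ((452.3057861328125, -329.1044921875), (60.56938552856445, 60.530540466308594), 38.40061950683594)
```

View pics/w_stack2.png

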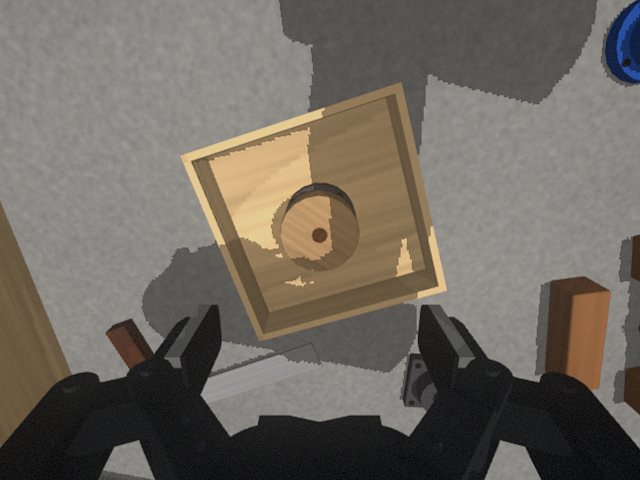

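The disc sits at (452.2,-329.1), z 60, over the flange at (452.0,-328.5). Now the pad.

Emit:
drive_tool(
  moves=[
    [[1,0.004,0.018,0,0,-0.004,0],[1,0.008,0.04,0,0,0,0],[1,0.008,0.04,0,0,0,0],[1,0.008,0.04,0,0,0,0],[1,0.008,0.04,0,0,0,0],[1,0.008,0.04,0,0,0,0],[1,0.008,0.04,0,0,0,0],[1,0.008,0.04,0,0,0,0],[1,0.004,0.02,0,0,0,0],[1,0,0,0,0,0,0],[1,0,0,0,0,0,0]],
  ],
)

```text
clock: 20.5
position: [419.6, 6.4, 122.7]
ee_rot: [0.063, 0.998, -0.0, -0.013]
contact_force: [0.4, -0.1, 0.2]
gripper_width: 85.3
```

```bash
python3 plan.py 428.5 2 80 83.1
```

```text
clock 20.5 pos [419.6   6.4 122.7] F [ 0.4 -0.1  0.2] wid 85.3 j6 -2.08
turn rotvec [-0.0017 -0.0267 -0.0048] | shift now-axes m [-0.0105 -0.0031  0.0424] | shift after turn [-0.0094 -0.0033  0.0427] dist 43.8
```

Emit:
drive_tool(
  moves=[
    [[1,-0.01,-0.003,0.02,-0.002,-0.027,-0.005],[1,0,0,0.02,0,0,0],[1,0,0,0,0,0,0],[1,0,0,0,0,0,0]],
  ],
)

```text
clock: 20.9
position: [428.3, -1.3, 80.3]
ee_rot: [0.062, 0.998, -0.001, -0.001]
contact_force: [0.1, -0.5, 0.1]
gripper_width: 85.1
```

```bash
python3 plan.py 428.5 2 -34 83.1; python3 wm.py pad 424 2 16 40
```

```text
clock 20.9 pos [428.3  -1.3  80.3] F [ 0.1 -0.5  0.1] wid 85.1 j6 -2.08
turn rotvec [-0.0012 -0.0011 -0.0041] | shift now-axes m [1.000e-04 3.500e-03 1.143e-01] | shift after turn [0.0002 0.0033 0.1143] dist 114.3
px (np.float64(326.0), np.float64(235.0)) 2895 z 15.0 mean [423.7   3.2] circ ((424.1634521484375, 3.290003538131714), 22.952327728271484) rect ((424.3257751464844, 3.4626922607421875), (44.636619567871094, 45.20975875854492), 82.91900634765625)
```

Emit:
drive_tool(
  moves=[
    [[1,0,0.004,0.03,0,0,-0.004],[1,0,0,0.03,0,0,0],[1,0,0,0.03,0,0,0],[1,0,0,0,0,0,0],[1,0,0,0,0,0,0]],
  ],
)

```text
clock: 21.45
position: [435.4, 3.1, -6.6]
ee_rot: [0.061, 0.998, 0.002, 0.006]
contact_force: [0.5, 0.2, -0.1]
gripper_width: 85.5
```

```bash
python3 plan.py 428 2.7 -34 83.1
```

```text
clock 21.45 pos [435.4   3.1  -6.6] F [ 0.5  0.2 -0.1] wid 85.5 j6 -2.08
turn rotvec [ 0.0043  0.0114 -0.0017] | shift now-axes m [ 0.0076 -0.0014  0.0273] | shift after turn [ 0.0073 -0.0012  0.0274] dist 28.3
```

Emit:
drive_tool(
  moves=[
    [[1,0.007,-0.001,0.012,0.004,0.011,-0.002],[1,0,0,0.01,0,0,0],[1,0,0,0,0,0,0],[1,0,0,0,0,0,0]],
  ],
)

```text
clock: 21.85
position: [431.2, 4.0, -26.5]
ee_rot: [0.06, 0.998, 0.002, 0.004]
contact_force: [0.8, 0.1, 0.1]
gripper_width: 85.8
```

```bash
python3 plan.py 428 2.7 -34 83.1
```

```text
clock 21.85 pos [431.2   4.  -26.5] F [0.8 0.1 0.1] wid 85.8 j6 -2.08
turn rotvec [0.004  0.0073 0.0007] | shift now-axes m [ 0.003  -0.0017  0.0075] | shift after turn [ 0.003  -0.0016  0.0075] dist 8.2
```

Emit:
drive_tool(
  moves=[
    [[1,0.003,-0.002,0.007,0.004,0.007,0],[1,0,0,0,0,0,0],[1,0,0,0,0,0,0]],
  ],
)

```text
clock: 22.15
position: [428.4, 2.5, -33.4]
ee_rot: [0.06, 0.998, 0.0, 0.001]
contact_force: [0.8, 0.5, 0.2]
gripper_width: 85.3
```

```bash
python3 plan.py 428 2.7 -34 83.1
```

```text
clock 22.15 pos [428.4   2.5 -33.4] F [0.8 0.5 0.2] wid 85.3 j6 -2.08
turn rotvec [0.0004 0.0013 0.0011] | shift now-axes m [0.0004 0.0001 0.0006] | shift after turn [0.0004 0.0001 0.0006] dist 0.7
```

Emit:
drive_tool(
  moves=[
    [[0,0,0,0,0,0,0],[0,0,0,0,0,0,0],[0,0,0,0,0,0,0],[0,0,0,0,0,0,0],[0,0,0,0,0,0,0],[0,0,0,0,0,0,0],[0,0,0,0,0,0,0]],
  ],
)

```text
clock: 22.85
position: [428.9, 2.7, -32.6]
ee_rot: [0.059, 0.998, 0.0, 0.001]
contact_force: [0.9, -0.1, -0.5]
gripper_width: 43.3
```

```bash
python3 plan.py 428 2.7 80 83.1; python3 wm.py pad2 424 2 16 40
```

```text
clock 22.85 pos [428.9   2.7 -32.6] F [ 0.9 -0.1 -0.5] wid 43.3 j6 -2.08
turn rotvec [0.0009 0.0025 0.0015] | shift now-axes m [ 0.0007 -0.     -0.1126] | shift after turn [ 9.000e-04 -1.000e-04 -1.126e-01] dist 112.6
px (np.float64(320.0), np.float64(316.0)) 8986 z 15.2 mean [422.8   2.6] circ ((423.20458984375, 2.5436038970947266), 36.596073150634766) rect ((424.2748718261719, 3.4709510803222656), (48.259647369384766, 61.62974548339844), 26.83068084716797)
```

View pics/w_pad2.png

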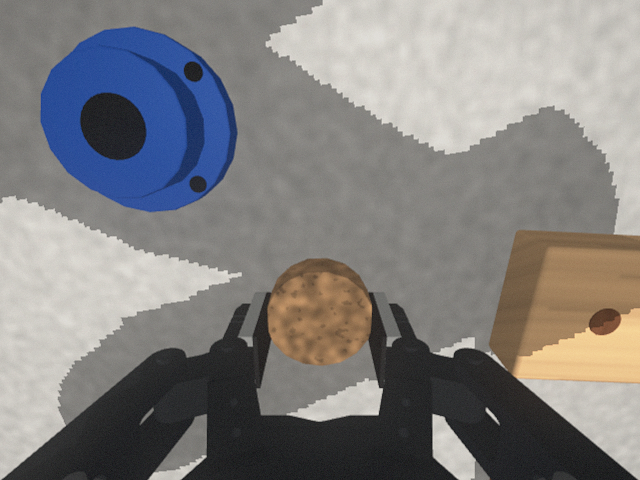

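Run:
```python
from h import *
p=arm.camera_params('wrist'); f,cx,cy=K(p); T=np.array(p['T_tool_cam'])
im=cv2.imread('pics/w_pad2.png').astype(int); m=np.zeros((480,640),bool); m[255:370,260:380]=True
m&=(im[...,2]-im[...,0]>30)
bright=m&(im.sum(-1)>300)
vv,uu=np.nonzero(cv2.morphologyEx(m.astype(np.uint8),cv2.MORPH_OPEN,np.ones((3,3))))
d=np.c_[(uu-cx)/f,(vv-cy)/f,np.ones(len(uu))]@T[:3,:3].T; o=T[:3,3]
print(uu.min(),uu.max(),vv.min(),vv.max())
for zt in (-48.6,):
    Q=o+d*((zt-o[2])/d[:,2])[:,None]
    # -x side (far/bottom of picture) and y edges bound the top face; +x extent includes side wall
    print('x',Q[:,0].min(),Q[:,0].max(),'y',Q[:,1].min(),Q[:,1].max(),'centre x from far edge',Q[:,0].min()+23)
```

```text
267 371 259 365
x -18.538532581904832 31.61051723741418 y -22.665065230794962 20.870622180943123 centre x from far edge 4.461467418095168
```

The pad is held (43.3 mm), centre 4.5 mm off in tool x against 3.1 for the disc, so the target is (456.8,-328.6) with contact expected at TCP ≈27.4. Lift and carry.

Emit:
drive_tool(
  moves=[
    [[0,0,0,-0.02,0,0,0],[0,0,0,-0.035,0,0,0],[0,0,0,-0.04,0,0,0],[0,0,0,-0.035,0,0,0],[0,0,0,-0.02,0,0,0],[0,0,0,0,0,0,0]],
  ],
)

```text
clock: 23.5
position: [427.4, 2.0, 121.8]
ee_rot: [0.06, 0.998, -0.001, -0.001]
contact_force: [0.1, 0.0, -1.0]
gripper_width: 43.4
```

```bash
python3 plan.py 456.8 -328.6 110 83.1
```

```text
clock 23.5 pos [427.4   2.  121.8] F [ 0.1  0.  -1. ] wid 43.4 j6 -2.08
turn rotvec [-0.0019 -0.0021  0.001 ] | shift now-axes m [-0.0686 -0.3247  0.0123] | shift after turn [-0.0689 -0.3247  0.0118] dist 332.1
```

Emit:
drive_tool(
  moves=[
    [[0,-0.004,-0.02,0,0,-0.002,0],[0,-0.009,-0.04,-0.001,0,0,0],[0,-0.009,-0.04,-0.001,0,0,0],[0,-0.009,-0.04,-0.001,0,0,0],[0,-0.009,-0.04,-0.001,0,0,0],[0,-0.009,-0.04,-0.001,0,0,0],[0,-0.009,-0.04,-0.001,0,0,0],[0,-0.009,-0.04,-0.001,0,0,0],[0,-0.004,-0.02,0,0,0,0],[0,0,0,0,0,0,0],[0,0,0,0,0,0,0]],
  ],
)

```text
clock: 24.6
position: [454.8, -334.5, 114.7]
ee_rot: [0.059, 0.998, 0.003, -0.009]
contact_force: [-0.6, 0.1, 0.0]
gripper_width: 43.4
```

```bash
python3 plan.py 456.8 -328.6 80 83.1
```

```text
clock 24.6 pos [ 454.8 -334.5  114.7] F [-0.6  0.1  0. ] wid 43.4 j6 -1.34
turn rotvec [ 0.0049 -0.0191  0.002 ] | shift now-axes m [-0.0019  0.0059  0.0347] | shift after turn [-0.0013  0.0061  0.0347] dist 35.3
```

Emit:
drive_tool(
  moves=[
    [[0,-0.002,0.006,0.015,0.005,-0.019,0.002],[0,0,0,0.02,0,0,0],[0,0,0,0.01,0,0,0],[0,0,0,0,0,0,0],[0,0,0,0,0,0,0]],
  ],
)

```text
clock: 25.1
position: [456.2, -323.7, 66.8]
ee_rot: [0.058, 0.998, 0.001, -0.001]
contact_force: [0.2, -0.7, 0.3]
gripper_width: 43.5
```

```bash
python3 plan.py 456.8 -328.6 28 83.1
```

```text
clock 25.1 pos [ 456.2 -323.7   66.8] F [ 0.2 -0.7  0.3] wid 43.5 j6 -1.36
turn rotvec [ 0.0013 -0.0031  0.0045] | shift now-axes m [-0.0013 -0.0048  0.0388] | shift after turn [-0.0012 -0.0048  0.0388] dist 39.1
```

Emit:
drive_tool(
  moves=[
    [[0,-0.001,-0.005,0.01,0.001,-0.003,0.004],[0,0,0,0.012,0,0,0],[0,0,0,0.006,0,0,0],[0,0,0,0,0,0,0],[0,0,0,0,0,0,0]],
  ],
)

```text
clock: 25.6
position: [457.9, -329.4, 38.0]
ee_rot: [0.06, 0.998, -0.0, 0.002]
contact_force: [-0.5, 0.1, -0.2]
gripper_width: 43.5
```

```bash
python3 plan.py 456.8 -328.6 28 83.1
```

```text
clock 25.6 pos [ 457.9 -329.4   38. ] F [-0.5  0.1 -0.2] wid 43.5 j6 -1.35
turn rotvec [-0.0007  0.0032  0.0008] | shift now-axes m [0.0012 0.0007 0.01  ] | shift after turn [0.0012 0.0007 0.01  ] dist 10.1
```

Emit:
drive_tool(
  moves=[
    [[0,0.001,0.001,0.004,0,0.003,0],[0,0,0,0.004,0,0,0],[0,0,0,0,0,0,0],[0,0,0,0,0,0,0]],
  ],
)

```text
clock: 26.0
position: [457.4, -328.5, 29.9]
ee_rot: [0.06, 0.998, -0.001, 0.001]
contact_force: [-0.3, 0.3, -0.4]
gripper_width: 43.6
```

```bash
python3 plan.py 456.8 -328.6 28 83.1
```

```text
clock 26.0 pos [ 457.4 -328.5   29.9] F [-0.3  0.3 -0.4] wid 43.6 j6 -1.36
turn rotvec [-0.0011  0.0011  0.0008] | shift now-axes m [ 0.0006 -0.0002  0.0019] | shift after turn [ 0.0006 -0.0002  0.0019] dist 2.0
```

Emit:
drive_tool(
  moves=[
    [[0,0.001,0,0.002,0,0.001,0],[0,0,0,0.002,0,0,0]],
  ],
)

```text
clock: 26.2
position: [456.6, -328.5, 27.2]
ee_rot: [0.059, 0.998, -0.001, 0.0]
contact_force: [-2.7, 5.1, 16.3]
gripper_width: 43.7
```

```bash
python3 plan.py 456.8 -328.6 28 83.1
```

```text
clock 26.2 pos [ 456.6 -328.5   27.2] F [-2.7  5.1 16.3] wid 43.7 j6 -1.36
turn rotvec [-0.0016  0.0003  0.0015] | shift now-axes m [-0.0002 -0.0001 -0.0008] | shift after turn [-0.0002 -0.0001 -0.0008] dist 0.8
```

Contact at 27.2, as expected. Release and rise.

Emit:
drive_tool(
  moves=[
    [[0,0,0,-0.001,0,0,0],[1,0,0,0,0,0,0],[1,0,0,0,0,0,0],[1,0,0,0,0,0,0],[1,0,0,0,0,0,0],[1,0,0,0,0,0,0],[1,0,0,-0.025,0,0,0],[1,0,0,-0.04,0,0,0],[1,0,0,-0.03,0,0,0],[1,0,0,-0.015,0,0,0],[1,0,0,0,0,0,0]],
  ],
)

```text
clock: 27.3
position: [455.6, -328.1, 140.5]
ee_rot: [0.06, 0.998, -0.0, -0.002]
contact_force: [0.7, -0.1, -0.1]
gripper_width: 85.2
```

```bash
python3 plan.py 614.7 91.7 100 83.1; python3 wm.py stack3 452 -328.5 76 50;python3 wm.py stack3b 452 -328.5 60 50
```

```text
clock 27.3 pos [ 455.6 -328.1  140.5] F [ 0.7 -0.1 -0.1] wid 85.2 j6 -1.36
turn rotvec [-0.0008 -0.0037  0.001 ] | shift now-axes m [-0.1081  0.4358  0.0398] | shift after turn [-0.1075  0.4359  0.0405] dist 450.8
px (np.float64(319.0), np.float64(238.0)) 2888 z 75.0 mean [ 451.9 -328.6] circ ((452.4118957519531, -328.51165771484375), 23.039241790771484) rect ((452.381103515625, -328.543701171875), (44.818260192871094, 45.395263671875), 83.20730590820312)
px (np.float64(317.0), np.float64(221.0)) 1655 z 59.0 mean [ 442.6 -328.9] circ ((452.21881103515625, -329.294677734375), 30.81340217590332) rect ((452.21759033203125, -329.2706604003906), (60.548065185546875, 60.50902557373047), 38.3057861328125)
```

View pics/w_stack3.png

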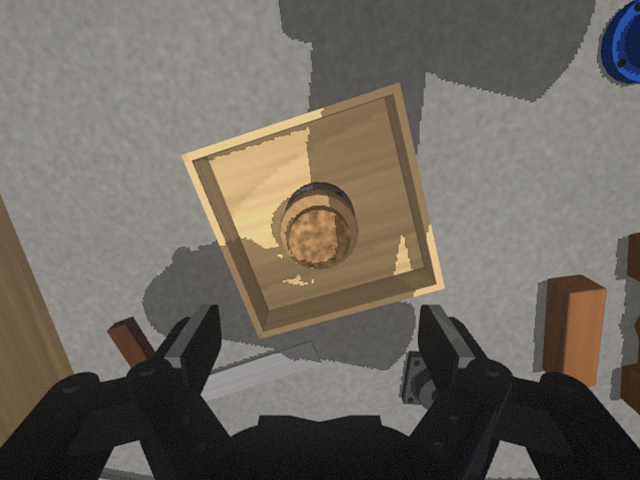

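The stack is done: pad (452.4,-328.5) z 76, disc (452.2,-329.3), flange (452.0,-328.5). Now the leg.

Emit:
drive_tool(
  moves=[
    [[1,-0.005,0.02,0,0,-0.004,0],[1,-0.01,0.041,0,0,0,0],[1,-0.01,0.041,0,0,0,0],[1,-0.01,0.041,0,0,0,0],[1,-0.01,0.041,0,0,0,0],[1,-0.01,0.041,0,0,0,0],[1,-0.01,0.041,0,0,0,0],[1,-0.01,0.041,0,0,0,0],[1,-0.01,0.041,0,0,0,0],[1,-0.01,0.041,0,0,0,0],[1,-0.01,0.041,0,0,0,0],[1,0,0,0,0,0,0],[1,0,0,0,0,0,0]],
  ],
)

```text
clock: 28.7
position: [602.9, 102.3, 109.3]
ee_rot: [0.063, 0.998, -0.002, -0.024]
contact_force: [-0.7, 0.1, -0.6]
gripper_width: 85.4
```

```bash
python3 plan.py 614.7 91.7 90 83.1
```

```text
clock 28.7 pos [602.9 102.3 109.3] F [-0.7  0.1 -0.6] wid 85.4 j6 -2.11
turn rotvec [-0.0067 -0.0479 -0.0062] | shift now-axes m [-0.014  -0.0088  0.0187] | shift after turn [-0.013  -0.0091  0.0193] dist 24.9
```

Emit:
drive_tool(
  moves=[
    [[1,-0.013,-0.009,0.01,-0.007,-0.048,-0.006],[1,0,0,0,0,0,0],[1,0,0,0,0,0,0]],
  ],
)

```text
clock: 29.0
position: [611.6, 89.0, 95.3]
ee_rot: [0.061, 0.998, -0.001, -0.003]
contact_force: [-0.5, -0.2, 0.4]
gripper_width: 85.7
```

```bash
python3 plan.py 614.7 91.7 90 83.1; python3 wm.py leg 612 92 34 118
```

```text
clock 29.0 pos [611.6  89.   95.3] F [-0.5 -0.2  0.4] wid 85.7 j6 -2.1
turn rotvec [-0.0027 -0.0056 -0.0021] | shift now-axes m [-0.0027  0.0031  0.0053] | shift after turn [-0.0027  0.003   0.0053] dist 6.7
px (np.float64(327.0), np.float64(222.0)) 12261 z 33.0 mean [599.9  95.2] circ ((611.8551025390625, 93.6191635131836), 99.72452545166016) rect ((611.7753295898438, 93.82211303710938), (33.57524490356445, 197.12680053710938), 83.17494201660156)
```

View pics/w_leg.png

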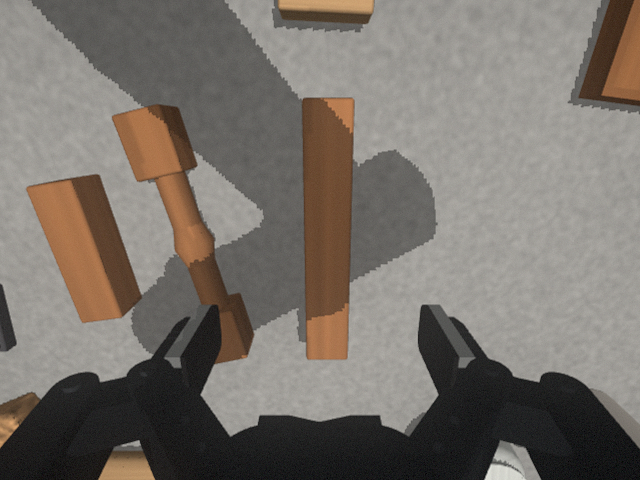

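The wrist view shows the long plain leg at (328,228), 34×197 mm, centred between the jaws and parallel to them. The turned leg at (195,235) is about 90 mm clear. Descend.

Emit:
drive_tool(
  moves=[
    [[1,-0.003,0.004,0.03,-0.003,-0.005,-0.002],[1,0,0,0.03,0,0,0],[1,0,0,0.03,0,0,0],[1,0,0,0,0,0,0],[1,0,0,0,0,0,0]],
  ],
)

```text
clock: 29.55
position: [617.7, 91.7, 7.5]
ee_rot: [0.062, 0.998, 0.002, 0.003]
contact_force: [0.0, -0.4, 1.5]
gripper_width: 85.2
```

```bash
python3 plan.py 615 92.7 -19 83.1
```

```text
clock 29.55 pos [617.7  91.7   7.5] F [ 0.  -0.4  1.5] wid 85.2 j6 -2.1
turn rotvec [ 0.0035  0.0049 -0.0035] | shift now-axes m [0.0029 0.0006 0.0265] | shift after turn [0.0028 0.0007 0.0265] dist 26.7
```

Emit:
drive_tool(
  moves=[
    [[1,0.003,0.001,0.014,0.003,0.005,-0.003],[1,0,0,0.01,0,0,0],[1,0,0,0,0,0,0],[1,0,0,0,0,0,0]],
  ],
)

```text
clock: 29.95
position: [617.5, 94.0, -13.8]
ee_rot: [0.06, 0.998, 0.002, 0.003]
contact_force: [-0.4, -0.1, 0.1]
gripper_width: 85.5
```

```bash
python3 plan.py 615 92.7 -19 83.1
```

```text
clock 29.95 pos [617.5  94.  -13.8] F [-0.4 -0.1  0.1] wid 85.5 j6 -2.1
turn rotvec [ 0.0035  0.0059 -0.0001] | shift now-axes m [ 0.0023 -0.0016  0.0052] | shift after turn [ 0.0023 -0.0016  0.0052] dist 5.9
```

Emit:
drive_tool(
  moves=[
    [[1,0.002,-0.002,0.005,0.003,0.006,0],[1,0,0,0,0,0,0],[0,0,0,0,0,0,0],[0,0,0,0,0,0,0],[0,0,0,0,0,0,0],[0,0,0,0,0,0,0],[0,0,0,0,0,0,0],[0,0,0,0,0,0,0],[0,0,0,0,0,0,0]],
  ],
)

```text
clock: 30.85
position: [616.2, 92.7, -17.3]
ee_rot: [0.06, 0.998, 0.001, 0.001]
contact_force: [0.4, 1.3, 0.3]
gripper_width: 32.5
```

```bash
python3 plan.py 615 92.7 80 83.1; python3 wm.py leg2 612 92 34 118
```

```text
clock 30.85 pos [616.2  92.7 -17.3] F [0.4 1.3 0.3] wid 32.5 j6 -2.1
turn rotvec [0.0017 0.0023 0.0003] | shift now-axes m [ 0.001  -0.     -0.0973] | shift after turn [ 0.0012 -0.0002 -0.0973] dist 97.3
px (np.float64(320.0), np.float64(228.0)) 32300 z 33.1 mean [575.4  96.8] circ ((587.5844116210938, 95.29106903076172), 75.37689208984375) rect ((588.2052001953125, 98.57086944580078), (60.48210525512695, 150.04981994628906), 74.60567474365234)
```

View pics/w_leg2.png

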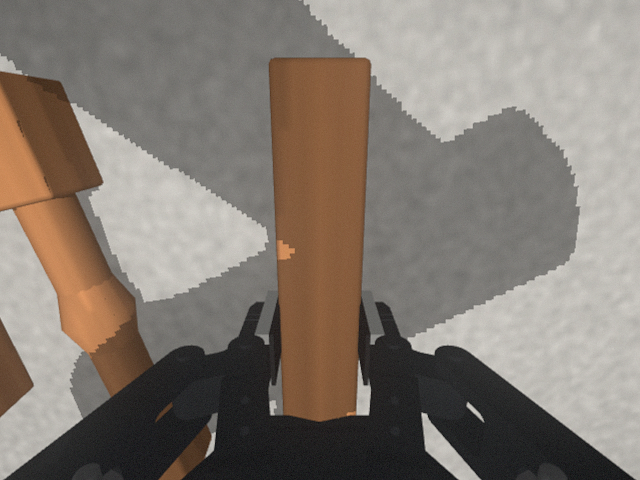

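Emit:
drive_tool(
  moves=[
    [[0,0,0,-0.015,0,0,0],[0,0,0,-0.025,0,0,0],[0,0,0,-0.035,0,0,0],[0,0,0,-0.025,0,0,0],[0,0,0,-0.015,0,0,0],[0,0,0,0,0,0,0],[0,0,0,0,0,0,0.06],[0,0,0,0,0,0,0.06],[0,0,0,0,0,0,0]],
  ],
)

```text
clock: 31.8
position: [610.4, 90.9, 94.0]
ee_rot: [0.123, 0.992, -0.002, -0.006]
contact_force: [-0.6, 0.1, -2.5]
gripper_width: 32.6
```

```bash
python3 plan.py 432.5 345.5 80 76.2
```

```text
clock 31.8 pos [610.4  90.9  94. ] F [-0.6  0.1 -2.5] wid 32.6 j6 -2.22
turn rotvec [-0.0045 -0.0119 -0.0063] | shift now-axes m [0.2346 0.2034 0.0158] | shift after turn [0.2335 0.2048 0.014 ] dist 310.9
```

Emit:
drive_tool(
  moves=[
    [[0,0.013,0.011,0,-0.004,-0.012,-0.006],[0,0.026,0.023,0,0,0,0],[0,0.026,0.023,0,0,0,0],[0,0.026,0.023,0,0,0,0],[0,0.026,0.023,0,0,0,0],[0,0.026,0.023,0,0,0,0],[0,0.026,0.023,0,0,0,0],[0,0.026,0.023,0,0,0,0],[0,0.026,0.023,0,0,0,0],[0,0.013,0.011,0,0,0,0],[0,0,0,0,0,0,0],[0,0,0,0,0,0,0]],
  ],
)

```text
clock: 33.0
position: [418.2, 350.1, 79.4]
ee_rot: [0.114, 0.993, -0.008, -0.008]
contact_force: [-0.1, 0.1, -2.3]
gripper_width: 33.0
```

```bash
python3 plan.py 432.5 345.5 60 76.2
```

```text
clock 33.0 pos [418.2 350.1  79.4] F [-0.1  0.1 -2.3] wid 33.0 j6 -2.78
turn rotvec [-0.0179 -0.0147  0.0116] | shift now-axes m [-0.0152 -0.0009  0.0192] | shift after turn [-0.015  -0.001   0.0194] dist 24.5
```

Emit:
drive_tool(
  moves=[
    [[0,-0.015,-0.001,0.015,-0.018,-0.015,0.012],[0,0,0,0.005,0,0,0],[0,0,0,0,0,0,0],[0,0,0,0,0,0,0]],
  ],
)

```text
clock: 33.4
position: [433.5, 342.6, 57.6]
ee_rot: [0.121, 0.993, -0.001, -0.0]
contact_force: [0.3, -0.7, -2.3]
gripper_width: 32.4
```

```bash
python3 plan.py 432.5 345.5 60 76.2
python3 - <<'E'
from wr import *
im,d=arm.get_image('wrist'); save('w7.png',im)
E
python3 held.py 432 345 70 120 160 _7
```

```text
clock 33.4 pos [433.5 342.6  57.6] F [ 0.3 -0.7 -2.3] wid 32.4 j6 -2.78
turn rotvec [-0.0022 -0.0005 -0.0021] | shift now-axes m [ 0.0016  0.0026 -0.0024] | shift after turn [ 0.0016  0.0026 -0.0024] dist 3.9
top 705 px (np.float64(154.0), np.float64(247.0)) zmed 107.8 mean [376.5 351.2] rect [381.  353.1] [38.3 94.4] 73.3 circ [380.2 350.4] 49.9
scene 1548 px (np.float64(459.0), np.float64(156.0)) zmed 106.8 mean [455.8 329. ] rect [433.4 342.2] [ 63.3 204.3] 68.3 circ [431.  336.1] 102.2
```

View pics/w7.png

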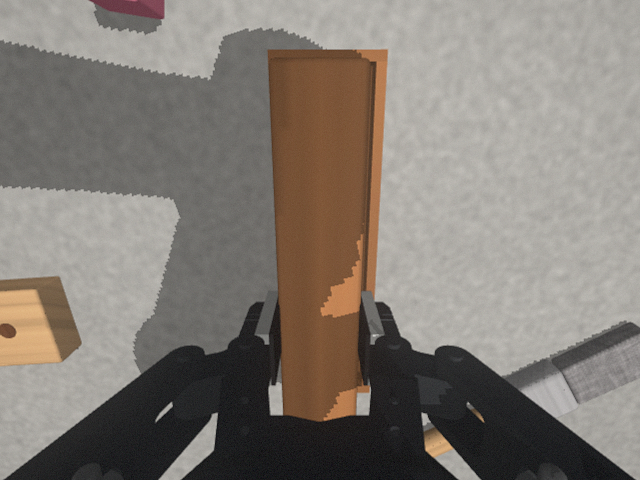

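View pics/scene_7.png

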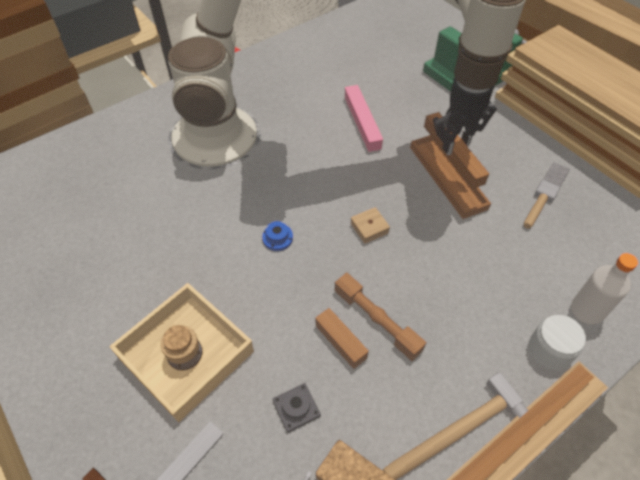

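Run:
```python
from wr import *
p=wparams(); f,cx,cy=K(p); T=np.array(p['T_tool_cam']); o=T[:3,3]
im=cv2.imread('pics/w7.png').astype(int); br=(im[...,2]-im[...,0])>35
s=arm.read_state(); zt=s['position'][2]-22   # tool z of the rim plane (tool down)
def cast(u,v,z):
    d=T[:3,:3]@np.array([(u-cx)/f,(v-cy)/f,1]); return (o+d*(z-o[2])/d[2]).round(2)
for v in (70,100,130,160,200,240,270):
    u=np.nonzero(br[v,:450])[0].max(); print('right edge',v,u,cast(u+.5,v,zt))
for u in (300,330,360,380):
    v=np.nonzero(br[:200,u])[0].min(); print('end',u,v,'as rim',cast(u,v-.5,zt),'as leg top',cast(u,v,-51.3))
for v in (80,100,150,200,250):
    r=br[v,240:420]; 
    print(v,'left edge',240+np.nonzero(r)[0].min(), cast(240+np.nonzero(r)[0].min(),v,-51.3))
c=im[40:300,240:420].astype(np.uint8); cv2.imwrite('pics/w7c.png',cv2.resize(c,None,fx=2.3,fy=2.3))
```

```text
right edge 70 386 [110.61  36.25  36.12]
right edge 100 385 [95.12 36.65 36.12]
right edge 130 383 [78.82 36.47 36.12]
right edge 160 381 [61.65 36.29 36.12]
right edge 200 379 [37.27 36.45 36.12]
right edge 240 377 [11.02 36.61 36.12]
right edge 270 376 [-10.04  37.08  36.12]
end 300 50 as rim [120.73 -11.62  36.12] as leg top [104.5   -7.25 -51.3 ]
end 330 50 as rim [120.74   4.77  36.12] as leg top [104.51   2.36 -51.3 ]
end 360 49 as rim [121.23  21.13  36.12] as leg top [104.8   11.97 -51.3 ]
end 380 49 as rim [121.24  32.05  36.12] as leg top [104.8   18.37 -51.3 ]
80 left edge 269 [ 95.71 -17.58 -51.3 ]
100 left edge 270 [ 89.61 -17.52 -51.3 ]
150 left edge 272 [ 73.39 -17.55 -51.3 ]
200 left edge 275 [ 55.68 -17.2  -51.3 ]
250 left edge 277 [ 36.24 -17.21 -51.3 ]
```

View pics/w7c.png

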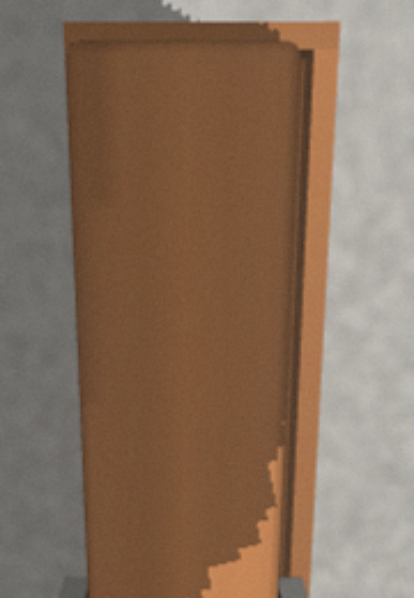

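The tray centre lies about +3.9 mm in tool y and +3 mm in tool x from the leg's centre, and the leg is parallel to the tray. Shift and lower.

Emit:
drive_tool(
  moves=[
    [[0,0.003,0.004,0.005,-0.002,0,-0.002],[0,0,0,0.01,0,0,0],[0,0,0,0,0,0,0],[0,0,0,0,0,0,0]],
  ],
)

```text
clock: 33.95
position: [431.5, 349.2, 42.6]
ee_rot: [0.119, 0.993, 0.001, 0.001]
contact_force: [0.7, 0.6, -1.2]
gripper_width: 32.9
```

```bash
python3 plan.py 431.5 346.5 10 76.2
```

```text
clock 33.95 pos [431.5 349.2  42.6] F [ 0.7  0.6 -1.2] wid 32.9 j6 -2.78
turn rotvec [0.003  0.0007 0.0016] | shift now-axes m [-0.0006 -0.0027  0.0326] | shift after turn [-0.0007 -0.0026  0.0326] dist 32.7
```

Emit:
drive_tool(
  moves=[
    [[0,0,-0.002,0.012,0.003,0.001,0.002],[0,0,0,0.012,0,0,0],[0,0,0,0,0,0,0],[0,0,0,0,0,0,0]],
  ],
)

```text
clock: 34.35
position: [430.7, 346.7, 15.8]
ee_rot: [0.12, 0.993, -0.001, -0.001]
contact_force: [-0.1, -0.5, -2.1]
gripper_width: 32.7
```

```bash
python3 plan.py 431.5 347 -11 76.2
```

```text
clock 34.35 pos [430.7 346.7  15.8] F [-0.1 -0.5 -2.1] wid 32.7 j6 -2.78
turn rotvec [-0.0016 -0.0009 -0.0005] | shift now-axes m [-0.0008  0.0005  0.0268] | shift after turn [-0.0007  0.0005  0.0268] dist 26.9
```

Run:
```python
from wr import *
p=wparams(); im,d=arm.get_image('wrist'); cv2.imwrite('pics/w8c.png',cv2.resize(im[0:340,200:440,::-1],None,fx=1.7,fy=1.7))
```

```text
(no output)
```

View pics/w8c.png

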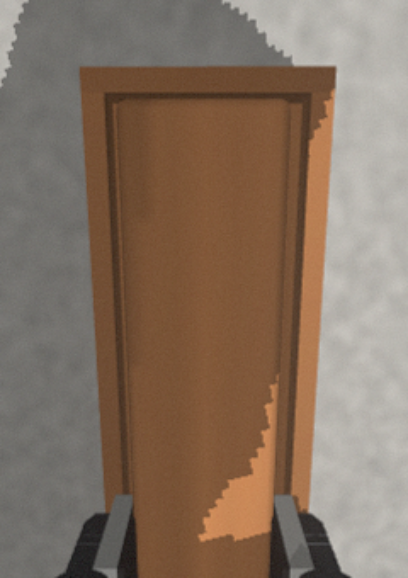

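The leg sits evenly between the tray walls. Lower on.

Emit:
drive_tool(
  moves=[
    [[0,-0.001,0,0.01,0,0,0],[0,0,0,0.009,0,0,0],[0,0,0,0,0,0,0],[0,0,0,0,0,0,0]],
  ],
)

```text
clock: 34.8
position: [431.9, 346.6, -4.6]
ee_rot: [0.12, 0.993, -0.0, -0.0]
contact_force: [-0.2, 1.2, -1.9]
gripper_width: 32.9
```

```bash
python3 plan.py 431.5 347 -11 76.2
```

```text
clock 34.8 pos [431.9 346.6  -4.6] F [-0.2  1.2 -1.9] wid 32.9 j6 -2.78
turn rotvec [-0.001  -0.0007 -0.0007] | shift now-axes m [0.0005 0.0003 0.0064] | shift after turn [0.0005 0.0003 0.0064] dist 6.4
```

Emit:
drive_tool(
  moves=[
    [[0,0,0,0.004,0,0,0],[0,0,0,0.003,0,0,0],[0,0,0,0,0,0,0]],
  ],
)

```text
clock: 35.1
position: [432.3, 347.1, -11.4]
ee_rot: [0.12, 0.993, 0.0, 0.0]
contact_force: [-1.7, 0.1, -1.0]
gripper_width: 32.9
```

```bash
python3 plan.py 431.5 347 -11 76.2
```

```text
clock 35.1 pos [432.3 347.1 -11.4] F [-1.7  0.1 -1. ] wid 32.9 j6 -2.78
turn rotvec [ 0.0002  0.0001 -0.0003] | shift now-axes m [ 0.0007 -0.0003 -0.0004] | shift after turn [ 0.0007 -0.0003 -0.0004] dist 0.9
```

Emit:
drive_tool(
  moves=[
    [[0,0,0,0.002,0,0,0],[0,0,0,0.001,0,0,0]],
  ],
)

```text
clock: 35.3
position: [432.4, 347.2, -11.4]
ee_rot: [0.12, 0.993, 0.0, 0.0]
contact_force: [-0.0, -0.6, -0.1]
gripper_width: 32.4
```

```bash
python3 plan.py 431.5 347 -11 76.2
```

```text
clock 35.3 pos [432.4 347.2 -11.4] F [-0.  -0.6 -0.1] wid 32.4 j6 -2.78
turn rotvec [0.0002 0.0008 0.0006] | shift now-axes m [ 0.0008 -0.0004 -0.0004] | shift after turn [ 0.0008 -0.0004 -0.0004] dist 1.0
```

The load is off the wrist at TCP -11.4, the expected floor height. Release and rise.

Emit:
drive_tool(
  moves=[
    [[1,0,0,0,0,0,0],[1,0,0,0,0,0,0],[1,0,0,0,0,0,0],[1,0,0,0,0,0,0],[1,0,0,0,0,0,0],[1,0,0,0,0,0,0],[1,0,0,-0.025,0,0,0],[1,0,0,-0.04,0,0,0],[1,0,0,-0.04,0,0,0],[1,0,0,-0.04,0,0,0],[1,0,0,-0.02,0,0,0],[1,0,0,0,0,0,0]],
  ],
)

```text
clock: 36.5
position: [432.6, 347.0, 158.6]
ee_rot: [0.12, 0.993, -0.001, 0.0]
contact_force: [0.2, 0.3, -0.5]
gripper_width: 85.2
```

```bash
python3 plan.py 600 0 160 83.1; python3 wm.py fin 429 347 40 118
python3 - <<'E'
from meas import *
for n in ('top','scene'):
    im,d=arm.get_image(n); save(n+'_fin.png',im); W=cloud(n,d)
    for k,x,y,top,r in (('pad',454.5,-328,76,40),('disc',454.5,-328,60,45),('leg',431.6,345,40,130)):
        m=(np.hypot(W[...,0]-x,W[...,1]-y)<r)&(abs(W[...,2]-top)<4); vv,uu=np.nonzero(m); Q=world(n,np.c_[uu,vv],top)[:,:2].astype(np.float32)
        if len(Q)>10:
            rr=cv2.minAreaRect(Q); print(n,k,len(Q),np.median(W[m][:,2]).round(1),Q.mean(0).round(1),'rect',np.round(rr[0],1),np.round(rr[1],1),round(rr[2],1))
E
```

```text
clock 36.5 pos [432.6 347.  158.6] F [ 0.2  0.3 -0.5] wid 85.2 j6 -2.78
turn rotvec [-0.0019  0.0007 -0.1196] | shift now-axes m [-0.2452 -0.2973 -0.0007] | shift after turn [-0.2079 -0.3244 -0.0014] dist 385.3
px (np.float64(320.0), np.float64(202.0)) 8503 z 39.0 mean [418.3 349.8] circ ((428.2482604980469, 347.42138671875), 99.9710693359375) rect ((428.2144775390625, 347.39453125), (33.6528434753418, 197.630615234375), 76.24375915527344)
top pad 264 75.7 [ 455.8 -328.5] rect [ 455.4 -329.2] [43.1 45.9] 46.0
top disc 181 59.4 [ 452.7 -325.1] rect [ 455.7 -329.5] [60.2 60.4] 1.6
top leg 865 39.4 [427.1 346.1] rect [431.3 344.7] [ 35.6 199.3] 76.2
scene pad 556 76.0 [ 456.  -329.3] rect [ 455.9 -328.7] [44.5 45.8] 62.5
scene disc 377 59.8 [ 467.5 -332.2] rect [ 460.  -330.8] [60.6 55.8] 76.1
scene leg 1076 39.5 [435.9 343.1] rect [431.5 343.1] [ 37.6 201.1] 76.3
```

View pics/w_fin.png

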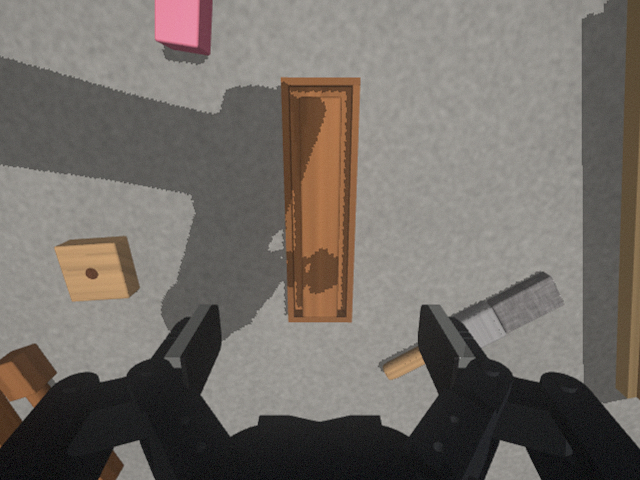

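View pics/scene_fin.png

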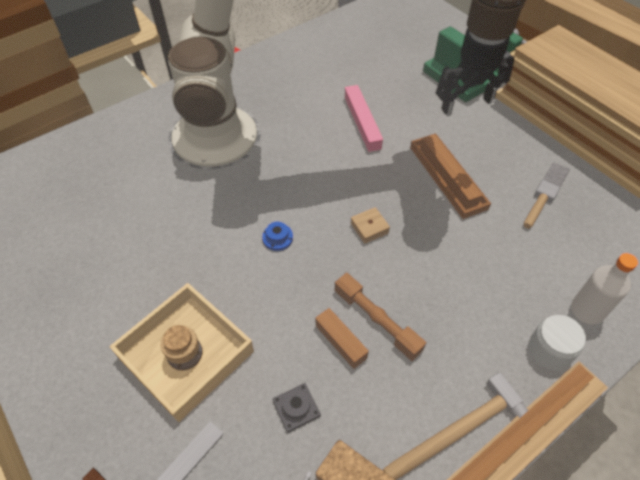

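The leg lies flat in the tray: top at 39.5 mm against 40 expected, centre within about 1 mm of the tray's. The stack heights are right at 60 and 76 mm, and the other parts haven't moved. The arm is clear and open, so I'm handing in.

```bash
python3 -c "
from bench import arm
print(arm.job_done())"
```

```text
the job is handed in; nothing more can be done
None
```

The stool kit is packed and handed in at about 37 s, with the gripper open and clear of everything. The flange is hub up in the box, the beech disc is on it and the cork pad on top. The long plain leg lies flat in the tray.

**Last checks**
- **Stack:** the disc top is at 60 mm and the pad top at 76 mm, as expected. In the wrist view the three parts are centred on each other within about 1 mm. The stack is about 1–2 mm off the box centre, depending on the camera.
- **Leg:** its top is at 39.5 mm (40 expected). It is parallel to the tray and within about 1 mm of its centre.
- **Other parts:** the parts to be left alone look unmoved in the final scene picture.

**What failed or disagreed**
- **First grasp:** the first close on the flange shut on nothing. Two cameras showed the real fingertips about 38 mm behind the reported tool point, contrary to the description. I allowed for this, and every later grasp and contact height fitted.
- **Camera offset:** the wrist camera reads x about 4 mm lower than the two fixed cameras, so I centred the parts by comparing measurements within the same view.
- **Final scene view of the disc:** the centre it gave was about 5 mm off, because the pad hides much of the disc. The top and wrist views agree that the disc is centred.

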